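# Fetch a guide roller from the revolving magazine and fit it in its bracket

## Robot

A 6-joint arm with a two-finger parallel gripper is mounted at the origin on a cart in front of the work surface, level with it; the furniture and walls round the work are solid. World frame = base frame: x ahead of the robot, y to its left, z up, the work surface at z = 0. Lengths are in m, angles in rad, forces in N, time in s.
With the tool pointing down it reaches from about 0.3 to 0.875 m from the base axis. Payload 4.2 kg.
Tool frame: the origin (TCP) lies at the very end of the fingers, on their centre line; the grasp point (between the pads) lies 19 mm behind it; z points along the fingers, y is the line along which they close (so a half turn about z gives the same grasp; the last joint's range is limited). The gripper opens to 85 mm and grips with 20 to 120 N. Pads are 22 mm wide; open, the fingers measure 114 mm over their backs; the gripper's body (76 mm by 85 mm) begins 54 mm behind the grasp point. The pads swing forward as they close: fully open they stand 13 mm farther back than shut.
Start: joints at [1.22, 0.32, 1.565, -0, 1.257, -0.02], TCP at [0.187, 0.544, 0.231] pointing down, gripper open.
Joint ranges: [-3.11, 3.11], [-0.84, 2.01], [0.21, 2.61], [-1.34, 4.49], [0.05, 2.63], [-2.56, 2.56]. Speed limits (rad/s): [2.57, 2.57, 3.14, 3.14, 3.14, 3.14].

## Interface

Orientations are given as a 3x3 rotation matrix whose columns are the frame's x, y, z axes.
In Python, from rig import r gives the robot as it stands.
- The arm moves only by the tool jog_arm, never from a script. Its argument "motion" is a list of rows, each an object of numbers: "dx", "dy", "dz": the shift along the tool's x, y, z in mm; "turn": the turn about the tool's z in rad; "jaw": the opening, from 0 (shut) to 1 (fully open). A call has 1 to 10 rows; each row shifts and turns the commanded pose from where the row before left it, along the tool's axes as they then stand; what a row does not reach is not made up. A row lasts 1/8 s, in which the tool goes at most 62.5 mm and 10.7 degrees, less where a joint would pass 70% of its speed; a pose out of reach is approached as far as the arm can. A call with a gripper value outside its range is refused whole. The fingers move at their own pace and stop on an object; "force" is the grip in N (left out, the last holds). Time passes only in rows, so rows that do not move let the fingers close. It gives the time, the measured TCP pose, the force, the opening and the grip force at its end, in the units of the state.
- r.state(): the state, without advancing time (a new reading comes with each control period).
- r.read_camera(name): name is "scene" or "top" or "wrist"; returns a dict with "frame" (384x512x3 uint8, blue, green, red), "vertical_fov" (degrees; the focal length in pixels is half the picture's height over the tangent of half this angle, whatever the lens; pixels are square), "cx", "cy" (the principal point, pixels), "rvec" (rotation vector, rad) and "tvec" (3), from world to camera coordinates, as OpenCV has them. Camera axes: x right, y down, z forward; pixel columns grow to the right and rows downward; lengths in m; the calibration is good to about 2 mm. A picture is of the moment at which its call begins. There is no depth.
- r.finish_job(): hands the job in; it is judged then, once.
The state is a dict: "t": time; "joints": joint angles; "dq": joint speeds; "joint_efforts": joint torques, N m; "tcp_pos": TCP position; "tool_rot": TCP orientation; "force": force on the tool from outside, world axes, zero at the start; "torque": the same for the moment, N m; "finger_gap": finger opening in m; "grip_force": force on a finger pad.
Only numpy, scipy, OpenCV 4.12 (cv2) and the standard library are available. Lean on these libraries where they do the work, as an engineer would, in place of code of your own. Each camera call takes 0.05 s, during which the arm holds its last target. There are 200 camera calls.

## Task

Fit the guide roller that has a flange at both ends and nothing but a smooth core between: turn the roller magazine by its T-handle until that roller stands in the middle of the front window, then take it out by its ends. Rest it in the V-block and let go, take it again round its core, and lay it in the bracket with both journals down on the bottoms of their slots, let go. Do not drop it, leave the other rollers in the magazine and do not push the loose things about.

Things in the scene. Friction and masses are not known exactly. Their poses are not given: they have to be found in the camera images.
- magazine: Revolving roller magazine, fixed: 300 mm square base plate with a stationary clear cover on corner posts (cover 78 to 82 mm above the bench, post nuts to 88). Origin on the bench under the rotor's axis; own -x is its front, toward the robot. In the cover a window 76 mm wide, centred on own y = 0, from own x = -40 mm to the open front edge; only the trough in the window can be reached.
- window (a point): Where the wanted roller's middle must stand, still in its trough: middle of the window, 105 mm in front of the rotor's axis, 52 mm above the bench. Axes as the magazine. Troughs: floor 30 mm above the bench, 52 mm long, open at both ends, side walls 47 mm apart and 68 mm above the bench: a roller there can be gripped only by its journal ends; beside them all is free down to the disc.
- rotor (a joint): Turn of the rotor (rad) from where it was found, positive counter-clockwise from above, up to 6.3 either way. Turns against friction (about 0.15 N m), stays where left, no detents. Grey disc, 278 mm wide, top 22 mm above the bench, with six black troughs 60 degrees apart, 105 mm from the axis, one empty.
- handle (a point): Middle of the black T-handle on the rotor's axis, above the cover, that turns the rotor: a bar 52 mm long (along the point's own x), 16 mm wide, 26 mm high, centre 111 mm above the bench; below it only an 18 mm shaft, down to the cover. Grip it across its 16 mm.
- flanged_roller: The wanted guide roller: aluminium, a 4 mm thick 44 mm flange at both ends, between them a smooth 34 mm core 42 mm long without rib; a 12 mm journal sticks out 8 mm at each end, 66 mm over all. About 0.15 kg. Origin in its middle, own x along its axis (may be spun about x), ends alike. Starts in a trough, 52 mm above the bench, axis pointing at the rotor's axis.
- plain_roller: Aluminium guide roller with steel journals; same outer sizes as flanged_roller, body a plain 44 mm cylinder. Origin in its middle, own x along its axis. Stays in its trough.
- crowned_roller: Aluminium guide roller with steel journals; same outer sizes as flanged_roller, body barrel-shaped, 44 mm in the middle and 32 mm at the ends. Origin in its middle, own x along its axis. Stays in its trough.
- collared_roller: Aluminium guide roller with steel journals; same outer sizes as flanged_roller, body 30 mm with one 20 mm wide collar of 44 mm in the middle. Origin in its middle, own x along its axis. Stays in its trough.
- ribbed_roller: Aluminium guide roller with steel journals; same outer sizes as flanged_roller, body 32 mm with 6 mm flanges of 44 mm at both ends and a third 8 mm rib of 44 mm in the middle. Origin in its middle, own x along its axis. Stays in its trough.
- v_block: Steel V-block, fixed: block 30 mm long (own x, along the V) and 28 mm wide, top 39 mm above the bench, on a foot 60 x 50 x 8 mm. Origin on the bench below its middle. The roller's 34 mm core lies in the V with the flanges beyond the block's two ends; both the journal ends and the sides of the core stay free to grip.
- v_seat (a point): Where the middle of the flanged roller is when its core lies in the V: 50 mm above the bench, axis along own x. Axes as the V-block.
- bracket: Roller bracket, fixed: plate 60 x 104 x 8 mm, two bearing blocks at its own +y and -y ends, 56 mm apart, 14 mm thick, top 56 mm above the bench. In each inner face a journal slot open at the top: 15 mm wide (30 at the mouth), 8 mm deep along y, bottom 36 mm above the bench; closed outside, so the roller cannot be held by its ends there. Origin on the bench under its middle.
- seat (a point): Where the middle of the flanged roller is when both journals lie on the bottoms of the slots: 42 mm above the bench, roller axis along own y. Axes as the bracket.
- bearing: Loose ball bearing 35 mm wide, 11 mm high, bystander; origin under its middle.
- hex_key: Loose black hexagon key 31 x 93 x 6 mm, bystander; origin under its middle.
- staple_box: Loose small blue box 44 x 74 x 31 mm, bystander; origin under its middle.
There are look-alikes about, which are no part of the job. Leave any purple look-alike of the ribbed_roller alone.

How it is judged:
By the outcome, as a careful person would: the job done as asked, in the order asked, and still so for the second after the job is handed in, with the robot touching nothing.
It also fails if it takes over 72 s, if anything falls off the work surface, if the arm or the gripper's body presses on something with over 40 N, if the wrist force passes 120 N, or if a joint passes its speed limit or range.

## Working session

There is one attempt and no reset: what is moved stays moved. The work goes in short steps, Python scripts to look and compute and a tool call to move; the robot and the scene stay as the last step left them, time stands still between calls to the robot, and variables do not carry over. Pictures are saved under pics/ and viewed, at most 10 in all, crops included, and the job is handed in when it is done.

Besides the shell and the picture viewer there is one more tool, called after "Emit:" as name(argument=value, ...) on one line, values as JSON. jog_arm: Moves the arm, as the interface text tells. Its arguments: {"type":"object","properties":{"motion":{"type":"array"},"force":{"type":"number"}},"required":["motion"]}

```bash
mkdir -p pics
cat > h.py <<'E'
import numpy as np, cv2
from rig import r
def cam(n):
    d=r.read_camera(n); f=d["frame"]; h=f.shape[0]
    F=h/2/np.tan(np.radians(d["vertical_fov"])/2)
    K=np.array([[F,0,d["cx"]],[0,F,d["cy"]],[0,0,1.]])
    R=cv2.Rodrigues(np.array(d["rvec"],float))[0]; t=np.array(d["tvec"],float).ravel()
    return dict(f=f,K=K,R=R,t=t)
def ray(c,u,v):
    d=c["R"].T@np.linalg.solve(c["K"],[u,v,1.]); return -c["R"].T@c["t"],d/np.linalg.norm(d)
def onz(c,u,v,z):
    o,d=ray(c,u,v); return o+d*(z-o[2])/d[2]
def px(c,p):
    q=c["K"]@(c["R"]@np.array(p,float)+c["t"]); return q[:2]/q[2]
E
python3 - <<'E'
from h import *
a=cam("top");b=cam("scene")
import pickle;pickle.dump((a,b),open("c0.pkl","wb"))
for n,c in(("top",a),("scene",b)):
    cv2.imwrite(f"pics/{n}0.png",cv2.resize(c["f"],(800,600),interpolation=cv2.INTER_CUBIC)); print(n,-c["R"].T@c["t"],c["R"][2],c["K"][0,0])
s=r.state();print(s["tcp_pos"],s["tool_rot"],s["t"])
E
```

```text
top [0.25955011 0.06419829 1.56474432] [ 0.19838034 -0.01656624 -0.9799851 ] 461.77104334541843
scene [ 0.02584181 -0.48110543  0.80991969] [ 0.48449946  0.52049953 -0.70309353] 364.6493534077401
[0.18658716 0.54342506 0.23056659] [[-9.45793498e-01  3.24768101e-01 -5.82602611e-04]
 [ 3.24768617e-01  9.45792320e-01 -1.49435389e-03]
 [ 6.57025998e-05 -1.60256124e-03 -9.99998714e-01]] 0.1
```

View pics/top0.png

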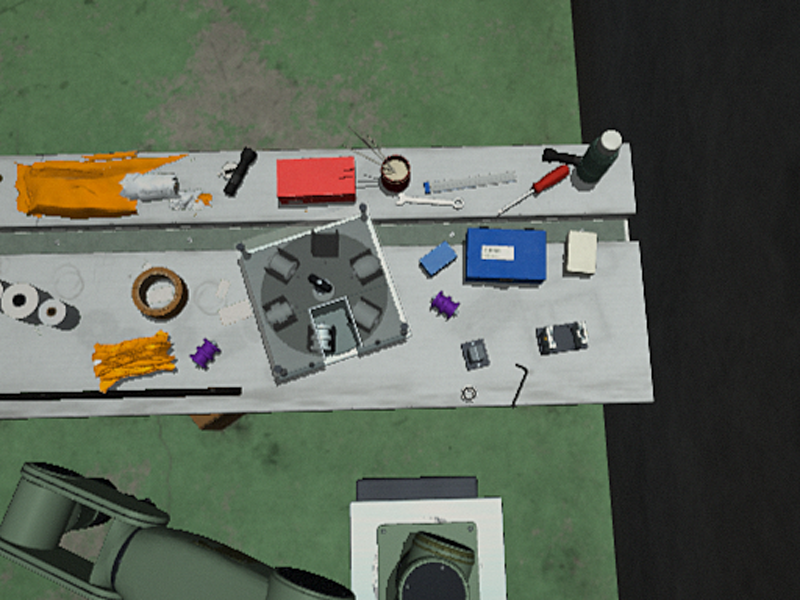

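View pics/scene0.png

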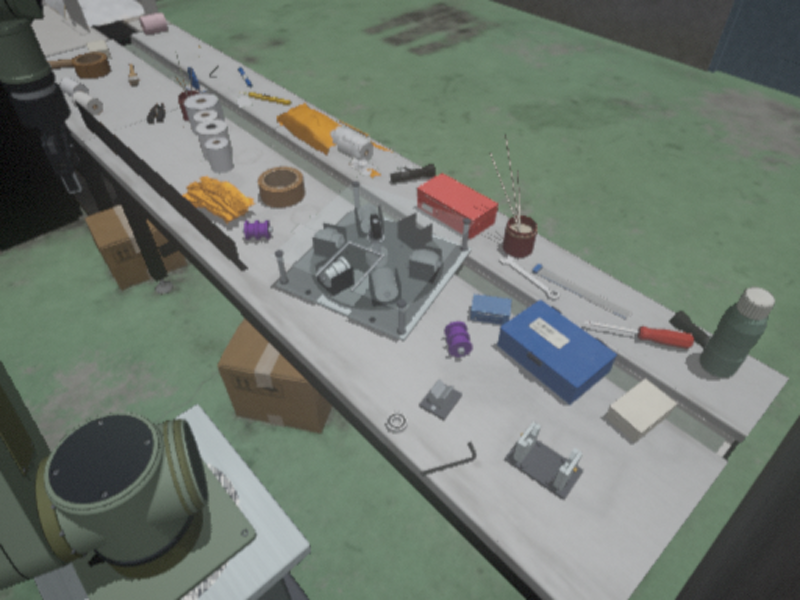

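Top: magazine centre at about (320,285), its window at (338,325), V-block (475,353), bracket (563,338), bearing (468,394), hex key (520,385), small blue box (438,258). Purple look-alikes are at (445,304) and (205,353). Next I'll check the magazine up close.

Run:
```python
from h import *
import pickle;a,b=pickle.load(open("c0.pkl","rb"))
A=a["f"][130:250,148:268];B=b["f"][112:220,170:305]
A=cv2.resize(A,(400,400),interpolation=cv2.INTER_CUBIC);B=cv2.resize(B,(400,320),interpolation=cv2.INTER_CUBIC)
B=cv2.copyMakeBorder(B,0,80,0,0,cv2.BORDER_CONSTANT)
im=np.hstack([A,B]); im=cv2.convertScaleAbs(im,alpha=1.5,beta=10)
cv2.imwrite("pics/mag.png",im)
C=cv2.resize(a["f"][190:265,270:390],(800,500),interpolation=cv2.INTER_CUBIC)
cv2.imwrite("pics/fix.png",C)
```

```text
(no output)
```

View pics/mag.png

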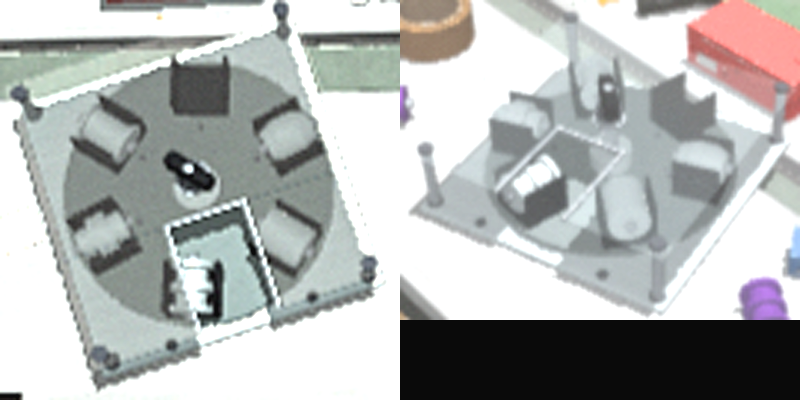

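View pics/fix.png

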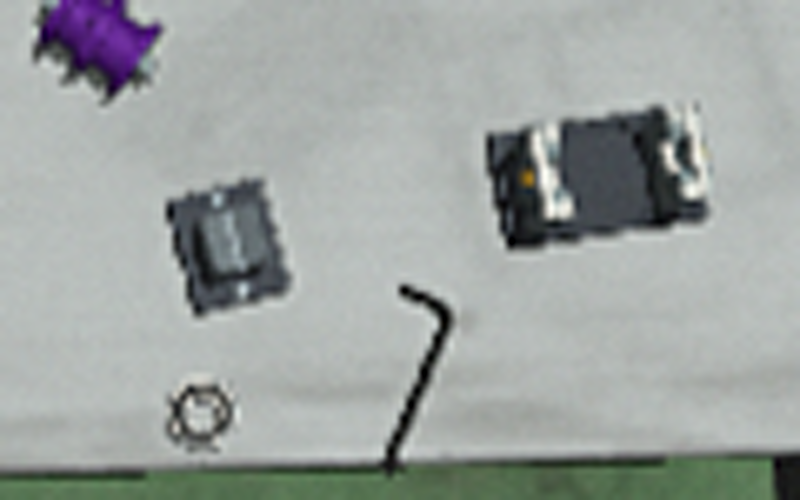

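Run:
```python
from h import *
import pickle;a,b=pickle.load(open("c0.pkl","rb"))
P=lambda u,v:(148+u/3.3333,130+v/3.3333)
pts=np.array([onz(a,*P(*p),.088) for p in[(22,95),(281,10),(370,266),(100,357)]])
c=pts.mean(0);print(pts[:,:2].round(4),c)
d=np.roll(pts,-1,0)-pts;print(np.linalg.norm(d,axis=1),np.degrees(np.arctan2(d[:,1],d[:,0])))
for n,p,z in[("handle",(190,170),.124)]+[("rol",p,.06) for p in[(107,132),(103,238),(190,290),(288,235),(285,140),(200,88)]]:
    q=onz(a,*P(*p),z);e=(q-c)[:2];print(n,q,np.hypot(*e),np.degrees(np.arctan2(e[1],e[0])))
# scene posts
Q=lambda u,v:(170+u*135/400,112+v*108/320)
print([onz(b,*Q(*p),.088)[:2].round(4) for p in[(570,15)and(170,15),(380,90),(258,243),(29,145)]])
G=lambda u,v:(270+u/6.6667,190+v/6.6667)
for n,L,z in[("vfoot",[(170,205),(262,180),(292,285),(200,315)],.008),("brk",[(488,135),(510,248),(710,215)],.008),("brkblocktops L/R",[(550,172),(690,150)],.056),("vtop",[(232,243)],.039),("bearing",[(207,412)],.01),("hex",[(403,288),(448,318),(390,468)],.005),("purple",[(98,45)],.03)]:
    q=np.array([onz(a,*G(*p),z)[:2] for p in L]);print(n,q.round(4).tolist(),q.mean(0).round(4))
T=[]
for u,v in[(107,132),(103,238),(190,290),(288,235),(285,140)]:
    x,y=map(int,P(u,v));t=a["f"][y-13:y+14,x-13:x+14]
    t=cv2.normalize(cv2.cvtColor(t,cv2.COLOR_BGR2GRAY),None,0,255,cv2.NORM_MINMAX);T.append(cv2.resize(t,(260,260),interpolation=cv2.INTER_CUBIC))
T.append(T[0]*0)
cv2.imwrite("pics/rol.png",np.vstack([np.hstack(T[:3]),np.hstack(T[3:])]))
```

```text
[[0.6795 0.3754]
 [0.7622 0.1177]
 [0.4999 0.0351]
 [0.4177 0.296 ]] [0.58981961 0.20605924 0.088     ]
[0.2707019  0.2750388  0.27358379 0.27354913] [ -72.19713216 -162.52354259  107.484261     16.87190681]
handle [0.5911973  0.20587631 0.124     ] 0.0013897746119120806 -7.563713661005982
rol [0.64699885 0.29538437 0.06      ] 0.10605867688166108 57.3756838651339
rol [0.53873416 0.2984929  0.06      ] 0.10561109794463404 118.9281846984665
rol [0.48465498 0.21251445 0.06      ] 0.1053625672747945 176.4874831439956
rol [0.5375164  0.11516415 0.06      ] 0.10486917251280589 -119.91715259244121
rol [0.63471668 0.11667668 0.06      ] 0.10002494561543314 -63.32952058377637
rol [0.69081604 0.20182231 0.06      ] 0.10108525632194386 -2.4022249398195568
[array([0.6797, 0.3753]), array([0.7553, 0.1107]), array([0.5018, 0.0315]), array([0.425 , 0.2927])]
vfoot [[0.4723, -0.0896], [0.4841, -0.1372], [0.43, -0.1499], [0.4159, -0.1025]] [ 0.4506 -0.1198]
brk [[0.5046, -0.2544], [0.4462, -0.262], [0.4606, -0.3655]] [ 0.4705 -0.294 ]
brkblocktops L/R [[0.4778, -0.2742], [0.4872, -0.3447]] [ 0.4825 -0.3095]
vtop [[0.4483, -0.1167]] [ 0.4483 -0.1167]
bearing [[0.3668, -0.1036]] [ 0.3668 -0.1036]
hex [[0.4274, -0.2068], [0.4116, -0.2288], [0.3369, -0.1951]] [ 0.392  -0.2102]
purple [[0.552, -0.0542]] [ 0.552  -0.0542]
```

View pics/rol.png

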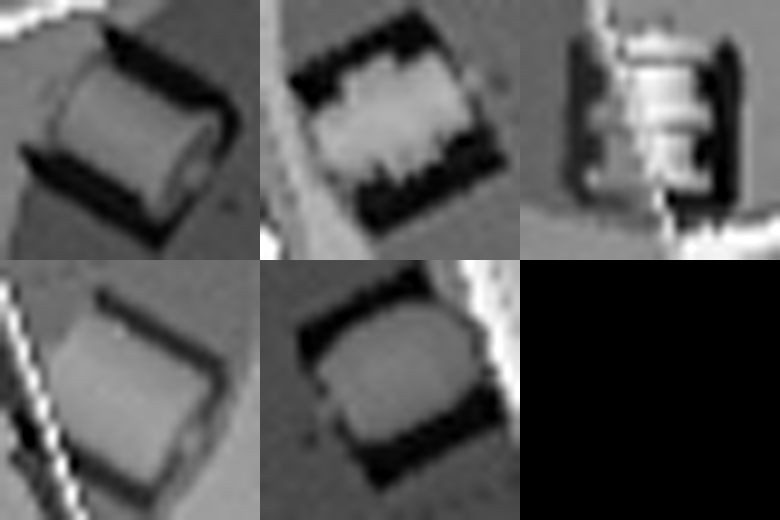

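Candidates for the flanged roller, in mag.png: UL (107,132) and right (288,235), which look smooth. Left (103,238) is collared, front (190,290) ribbed and UR (285,140) crowned. Purple ones are out. To separate the first two, I'll look with the wrist camera on the way to the handle.

Emit:
jog_arm(motion=[{"dx":-45,"dy":-17,"dz":-8},{"dx":-55,"dy":-21,"dz":-8},{"dx":-55,"dy":-21,"dz":-8},{"dx":-55,"dy":-21,"dz":-8},{"dx":-55,"dy":-21,"dz":-8},{"dx":-55,"dy":-21,"dz":-8},{"dx":-55,"dy":-21,"dz":-8},{"dx":-55,"dy":-21,"dz":-4},{"dx":-45,"dy":-20},{"dx":0}])

```text
invalid input
```

Run:
```python
from h import *
w=cam("wrist");import pickle;pickle.dump(w,open("w1.pkl","wb"))
s=r.state();T=np.array(s["tool_rot"]);o=-w["R"].T@w["t"]
print(s["t"],s["tcp_pos"],T.round(3).tolist(),s["joints"])
print("cam in tool",T.T@(o-np.array(s["tcp_pos"])),"R",(w["R"]@T).round(3).tolist(),w["K"][0,0])
cv2.imwrite("pics/w1.png",cv2.resize(w["f"],(800,600),interpolation=cv2.INTER_CUBIC))
```

```text
0.15 [0.18663107 0.54349289 0.23067116] [[-0.946, 0.325, -0.0], [0.325, 0.946, -0.001], [-0.0, -0.001, -1.0]] [ 1.22002587e+00  3.20156312e-01  1.56539305e+00 -3.61861222e-05
  1.25739965e+00 -2.00028779e-02]
cam in tool [ 0.08311063  0.00082894 -0.14297307] R [[-0.001, 1.0, -0.0], [-0.946, -0.001, -0.323], [-0.323, 0.0, 0.946]] 270.77201441370784
```

View pics/w1.png

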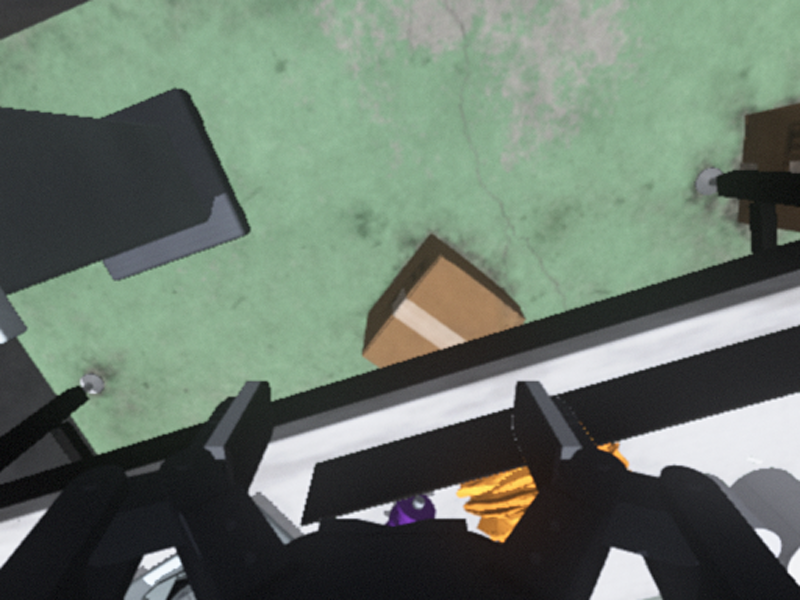

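The wrist view shows only floor because the move was refused. The camera sits at tool +x, with image up = +x. I'll retry with every field filled.

Emit:
jog_arm(motion=[{"dx":-45,"dy":-17,"dz":-8,"turn":0,"jaw":1},{"dx":-55,"dy":-21,"dz":-8,"turn":0,"jaw":1},{"dx":-55,"dy":-21,"dz":-8,"turn":0,"jaw":1},{"dx":-55,"dy":-21,"dz":0,"turn":0,"jaw":1},{"dx":-55,"dy":-21,"dz":0,"turn":0,"jaw":1},{"dx":-55,"dy":-21,"dz":0,"turn":0,"jaw":1},{"dx":-55,"dy":-21,"dz":0,"turn":0,"jaw":1},{"dx":-55,"dy":-21,"dz":0,"turn":0,"jaw":1},{"dx":-45,"dy":-20,"dz":0,"turn":0,"jaw":1},{"dx":0,"dy":0,"dz":0,"turn":0,"jaw":1}], force=40)

```text
t: 1.4
tcp_pos: [0.5782, 0.213, 0.2543]
tool_rot: [[-0.944, 0.329, -0.001], [0.329, 0.944, -0.001], [0.0, -0.001, -1.0]]
force: [0.0, 1.2, -0.4]
finger_gap: 0.0854
grip_force: 0.0
```

Emit:
jog_arm(motion=[{"turn":0.18},{"turn":0.18},{"turn":0.18},{"turn":0.18},{"turn":0.18},{"turn":0.18},{"turn":0.18},{"turn":0.18},{"turn":0.18},{"turn":0.18}])

```text
invalid input
```

Run:
```python
from h import *
w=cam("wrist");import pickle;pickle.dump(w,open("w1.pkl","wb"))
s=r.state();T=np.array(s["tool_rot"])
print(s["t"],s["tcp_pos"],T.round(3).tolist(),s["joints"])
for p in[(.59,.206,.124),(.646,.295,.06)]:print(px(w,p))
cv2.imwrite("pics/w2.png",cv2.resize(w["f"],(800,600),interpolation=cv2.INTER_CUBIC))
```

```text
1.45 [0.57673327 0.21444521 0.25445572] [[-0.945, 0.327, -0.002], [0.327, 0.945, -0.0], [0.002, -0.001, -1.0]] [ 3.37013992e-01  3.72159093e-01  1.42671331e+00  5.58300030e-04
  1.34428309e+00 -9.00379083e-01]
[247.76237929 193.00609817]
[325.91660296 193.69007574]
```

View pics/w2.png

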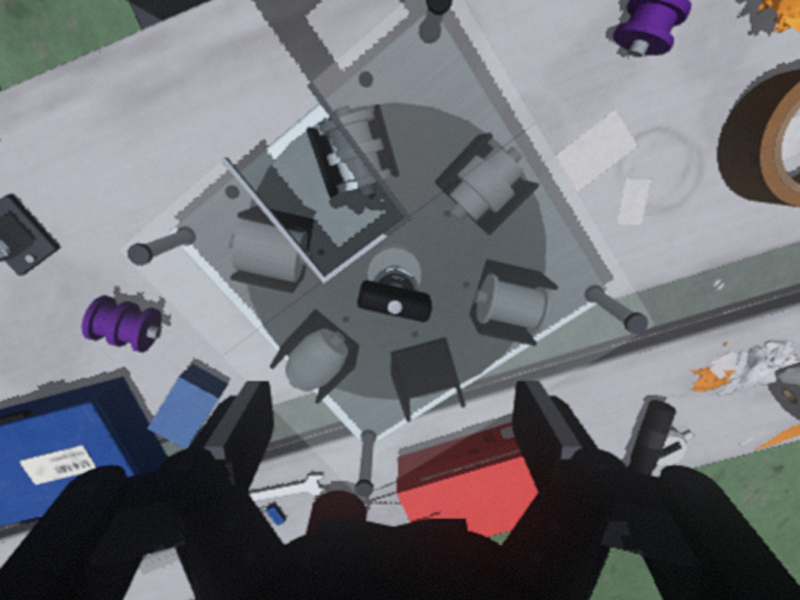

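Wrist view: window with the ribbed roller (355,150), collared (488,182), UL roller (512,302) with apparent flange rings, crowned (315,358), plain-looking (267,250), handle (395,300). Close crop of the two smooth ones:

Run:
```python
from h import *
import pickle;w=pickle.load(open("w1.pkl","rb"));f=w["f"]
T=[]
for u,v in[(512,302),(267,250)]:
    x,y=int(u*.64),int(v*.64);t=cv2.cvtColor(f[y-28:y+29,x-35:x+36],cv2.COLOR_BGR2GRAY)
    T.append(cv2.resize(cv2.normalize(t,None,0,255,cv2.NORM_MINMAX),(400,320),interpolation=cv2.INTER_CUBIC))
cv2.imwrite("pics/cmp.png",np.hstack(T))
k=.64
q=[onz(w,u*k,v*k,.124)[:2] for u,v in[(363,293),(428,306)]]
print("handle top",np.mean(q,0),np.degrees(np.arctan2(*(q[1]-q[0])[::-1])),np.linalg.norm(q[1]-q[0]))
n=np.array([onz(w,u*k,v*k,.088)[:2] for u,v in[(437,5),(635,322),(366,486),(140,252)]])
d=np.roll(n,-1,0)-n;print(n.round(4).tolist(),n.mean(0),np.linalg.norm(d,axis=1),np.degrees(np.arctan2(d[:,1],d[:,0])))
print("ULroller",onz(w,512*k,302*k,.068)[:2])
```

```text
handle top [0.59053069 0.21200933] 58.81681307834582 0.04547300840463178
[[0.4267, 0.2963], [0.6823, 0.3801], [0.7636, 0.1238], [0.5042, 0.0404]] [0.59419347 0.21016225] [0.26898911 0.26897312 0.27248542 0.26739578] [  18.15348661  -72.40950725 -162.19024962  106.83895047]
ULroller [0.64274243 0.29601119]
```

View pics/cmp.png

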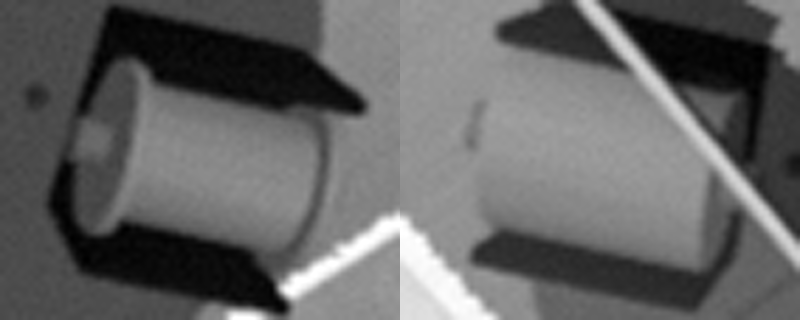

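Left is UL: thin flanges and a smooth core with a visible step, so it's the flanged one. Right is plain. The flanged roller has to go about +139.5°. Next, turn the tool and centre it over the handle.

Emit:
jog_arm(motion=[{"dx":-15,"dy":-1,"dz":0,"turn":0,"jaw":1},{"dx":0,"dy":0,"dz":0,"turn":0.18,"jaw":1},{"dx":0,"dy":0,"dz":0,"turn":0.18,"jaw":1},{"dx":0,"dy":0,"dz":0,"turn":0.18,"jaw":1},{"dx":0,"dy":0,"dz":0,"turn":0.18,"jaw":1},{"dx":0,"dy":0,"dz":0,"turn":0.18,"jaw":1},{"dx":0,"dy":0,"dz":0,"turn":0.18,"jaw":1},{"dx":0,"dy":0,"dz":0,"turn":0.18,"jaw":1},{"dx":0,"dy":0,"dz":0,"turn":0.18,"jaw":1},{"dx":0,"dy":0,"dz":0,"turn":0.18,"jaw":1}])

```text
t: 2.7
tcp_pos: [0.5899, 0.2108, 0.2555]
tool_rot: [[0.375, 0.927, 0.0], [0.927, -0.375, 0.0], [0.0, 0.0, -1.0]]
force: [0.1, -0.8, 0.2]
finger_gap: 0.0855
grip_force: 0.0
```

Emit:
jog_arm(motion=[{"dx":0,"dy":0,"dz":0,"turn":0.18,"jaw":1},{"dx":0,"dy":0,"dz":0,"turn":0,"jaw":1},{"dx":0,"dy":0,"dz":0,"turn":0,"jaw":1}])

```text
t: 3.08
tcp_pos: [0.59, 0.2103, 0.2554]
tool_rot: [[0.528, 0.849, 0.0], [0.849, -0.528, 0.0], [0.0, 0.0, -1.0]]
force: [0.7, 0.8, 0.5]
finger_gap: 0.0852
grip_force: 0.0
```

Run:
```python
from h import *
w=cam("wrist");import pickle;pickle.dump(w,open("w3.pkl","wb"))
s=r.state();T=np.array(s["tool_rot"])
print(s["t"],s["tcp_pos"],T.round(3).tolist(),s["joints"])
print(px(w,(.591,.208,.124)),px(w,(.591+.0135,.208+.022,.124)))
g=cv2.cvtColor(w["f"],cv2.COLOR_BGR2GRAY)
m=(g<28).astype(np.uint8);n,l,st,ce=cv2.connectedComponentsWithStats(m)
for i in range(1,n):
    if st[i,4]>80:
        cn=cv2.findContours((l==i).astype(np.uint8),0,2)[0][0];print(st[i],cv2.minAreaRect(cn))
```

```text
3.125 [0.59001447 0.21013571 0.25539172] [[0.529, 0.849, 0.0], [0.849, -0.529, 0.0], [0.0, 0.0, -1.0]] [3.23756887e-01 3.88738842e-01 1.39871725e+00 5.44077594e-05
 1.35390645e+00 8.80961321e-01]
[253.01786091 183.01653232] [252.90933159 159.1109273 ]
[   0   41   59   96 2700] ((15.735965728759766, 89.53118896484375), (101.91472625732422, 52.45658493041992), 69.22774505615234)
[249 162  14  31 179] ((255.5, 177.0), (30.0, 13.0), 90.0)
[    0   255   512   129 29530] ((255.5, 319.0), (128.0, 511.0), 90.0)
```

Emit:
jog_arm(motion=[{"dx":-2,"dy":3,"dz":40,"turn":0,"jaw":1},{"dx":0,"dy":0,"dz":50,"turn":0,"jaw":1},{"dx":0,"dy":0,"dz":45,"turn":0,"jaw":1},{"dx":0,"dy":0,"dz":24,"turn":0,"jaw":1},{"dx":0,"dy":0,"dz":0,"turn":0,"jaw":0.5},{"dx":0,"dy":0,"dz":0,"turn":0,"jaw":0.35},{"dx":0,"dy":0,"dz":0,"turn":0,"jaw":0.24},{"dx":0,"dy":0,"dz":0,"turn":0,"jaw":0.24},{"dx":0,"dy":0,"dz":0,"turn":0,"jaw":0.24}], force=30)

```text
t: 4.25
tcp_pos: [0.5918, 0.2065, 0.0969]
tool_rot: [[0.531, 0.847, 0.001], [0.847, -0.531, 0.0], [0.001, 0.001, -1.0]]
force: [0.5, -0.1, -0.3]
finger_gap: 0.0208
grip_force: 0.0
```

Run:
```python
from h import *
w=cam("wrist");import pickle;pickle.dump(w,open("w3.pkl","wb"))
s=r.state();print(s["tcp_pos"],s["force"],s["finger_gap"])
cv2.imwrite("pics/w4.png",cv2.resize(w["f"][150:384,100:412],(800,600),interpolation=cv2.INTER_CUBIC))
```

```text
[0.59169601 0.20647502 0.09672015] [-0.09164369 -0.27874163  0.12642897] 0.020726434347683204
```

View pics/w4.png

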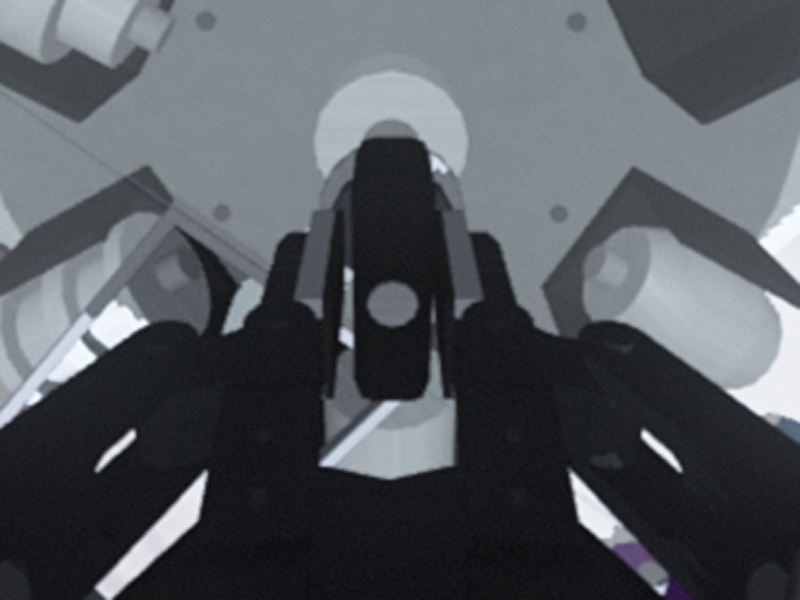

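The bar lies between the fingers, nearly centred, and the handle's centre pin shows at (392,303) of the crop. Work out the axis offset from that.

Run:
```python
from h import *
import pickle;w=pickle.load(open("w3.pkl","rb"));s=r.state();T=np.array(s["tool_rot"])
p=onz(w,100+392*.39,150+303*.39,.125);print(p,T.T@(p-np.array(s["tcp_pos"])))
for u,v in[(222,213),(559,213),(205,20),(577,20)]:
    q=onz(w,100+u*.39,150+v*.39,.022);e=(q-p)[:2];print(q[:2],np.hypot(*e),np.degrees(np.arctan2(e[1],e[0])))
```

```text
[0.5947647  0.20942531 0.125     ] [ 0.00414534  0.00104458 -0.02827712]
[0.52632998 0.2112088 ] 0.06845794884319228 178.50714281814868
[0.62646839 0.14836587] 0.0687995622570925 -62.560456052356976
[0.562753   0.26950171] 0.06807291654667588 118.0509139576785
[0.66322019 0.2064475 ] 0.06852023412675516 -2.490794858508217
```

Emit:
jog_arm(motion=[{"dx":2,"dy":0.7,"dz":1,"turn":0,"jaw":0.24},{"dx":0,"dy":0,"dz":0,"turn":0,"jaw":0.1},{"dx":0,"dy":0,"dz":0,"turn":0,"jaw":0.1},{"dx":0,"dy":0,"dz":0,"turn":0,"jaw":0.1}], force=50)

```text
t: 4.8
tcp_pos: [0.5936, 0.2079, 0.0954]
tool_rot: [[0.531, 0.847, 0.001], [0.847, -0.531, 0.0], [0.001, 0.0, -1.0]]
force: [1.7, 0.9, -0.1]
finger_gap: 0.0151
grip_force: 50.5
```

Emit:
jog_arm(motion=[{"dx":0,"dy":0,"dz":0,"turn":-0.15,"jaw":0.1},{"dx":0,"dy":0,"dz":0,"turn":-0.15,"jaw":0.1},{"dx":0,"dy":0,"dz":0,"turn":-0.15,"jaw":0.1},{"dx":0,"dy":0,"dz":0,"turn":-0.15,"jaw":0.1},{"dx":0,"dy":0,"dz":0,"turn":0,"jaw":0.1}])

```text
t: 5.42
tcp_pos: [0.5941, 0.2078, 0.0954]
tool_rot: [[-0.039, 0.999, 0.002], [0.999, 0.039, 0.0], [0.0, 0.002, -1.0]]
force: [3.9, -0.1, -0.6]
finger_gap: 0.0151
grip_force: 50.3
```

Emit:
jog_arm(motion=[{"dx":0,"dy":0,"dz":0,"turn":-0.16,"jaw":0.1},{"dx":0,"dy":0,"dz":0,"turn":-0.16,"jaw":0.1},{"dx":0,"dy":0,"dz":0,"turn":-0.16,"jaw":0.1},{"dx":0,"dy":0,"dz":0,"turn":-0.16,"jaw":0.1},{"dx":0,"dy":0,"dz":0,"turn":-0.16,"jaw":0.1},{"dx":0,"dy":0,"dz":0,"turn":-0.16,"jaw":0.1},{"dx":0,"dy":0,"dz":0,"turn":-0.16,"jaw":0.1},{"dx":0,"dy":0,"dz":0,"turn":0,"jaw":0.1}])

```text
t: 6.42
tcp_pos: [0.5948, 0.2083, 0.0954]
tool_rot: [[-0.916, 0.401, 0.004], [0.401, 0.916, 0.001], [-0.003, 0.003, -1.0]]
force: [5.7, 1.5, -1.8]
finger_gap: 0.0153
grip_force: 50.1
```

Emit:
jog_arm(motion=[{"dx":0,"dy":0,"dz":0,"turn":-0.16,"jaw":0.1},{"dx":0,"dy":0,"dz":0,"turn":-0.16,"jaw":0.1},{"dx":0,"dy":0,"dz":0,"turn":-0.16,"jaw":0.1},{"dx":0,"dy":0,"dz":0,"turn":-0.16,"jaw":0.1},{"dx":0,"dy":0,"dz":0,"turn":-0.08,"jaw":0.1},{"dx":0,"dy":0,"dz":0,"turn":0,"jaw":0.1},{"dx":0,"dy":0,"dz":0,"turn":0,"jaw":0.1}])

```text
t: 7.3
tcp_pos: [0.5949, 0.2089, 0.0955]
tool_rot: [[-0.953, -0.302, 0.004], [-0.302, 0.953, 0.002], [-0.004, 0.001, -1.0]]
force: [5.7, 3.0, -3.3]
finger_gap: 0.0152
grip_force: 50.0
```

Run:
```python
from h import *
import pickle;w=cam("wrist");b=cam("top");pickle.dump((w,b),open("w5.pkl","wb"));s=r.state();T=np.array(s["tool_rot"])
print(s["tcp_pos"],s["force"],s["torque"],np.degrees(np.arctan2(T[1,1],T[0,1])))
c=np.array([.5948,.2094,.022])
g=cv2.cvtColor(w["f"],cv2.COLOR_BGR2GRAY).astype(float)
# dark screw spots on disc circle r=68.5
lo=[]
for k in np.arange(0,360,.5):
    p=c+[.0685*np.cos(np.radians(k)),.0685*np.sin(np.radians(k)),0];u=px(w,p)
    lo.append(cv2.getRectSubPix(g.astype(np.float32),(3,3),u).mean() if 5<u[0]<507 and 5<u[1]<300 else np.nan)
lo=np.array(lo)
print("visible",[(k/2,round(lo[k])) for k in range(0,720,4) if not np.isnan(lo[k])])
```

```text
[0.59490803 0.20889495 0.09542274] [ 5.38822791  2.83959089 -2.97583837] [ 0.3877551  -0.7442852   0.17542602] 107.56627930424153
visible [(0.0, 89), (2.0, 55), (4.0, 26), (6.0, 24), (8.0, 25), (10.0, 26), (12.0, 51), (14.0, 95), (16.0, 110), (18.0, 112), (20.0, 106), (22.0, 81), (24.0, 37), (26.0, 25), (28.0, 24), (30.0, 23), (32.0, 30), (34.0, 73), (36.0, 87), (38.0, 85), (40.0, 84), (42.0, 59), (44.0, 30), (46.0, 30), (48.0, 31), (50.0, 34), (52.0, 98), (54.0, 138), (56.0, 138), (58.0, 138), (60.0, 138), (62.0, 138), (64.0, 140), (66.0, 140), (68.0, 141), (70.0, 140), (72.0, 141), (74.0, 135), (76.0, 111), (78.0, 108), (80.0, 123), (82.0, 140), (84.0, 141), (86.0, 140), (88.0, 141), (90.0, 142), (92.0, 142), (94.0, 142), (96.0, 142), (98.0, 141), (100.0, 141), (102.0, 140), (104.0, 140), (106.0, 140), (108.0, 142), (110.0, 141), (112.0, 141), (114.0, 141), (116.0, 141), (118.0, 140), (120.0, 140), (122.0, 141), (124.0, 135), (126.0, 134), (128.0, 141), (130.0, 140), (132.0, 139), (134.0, 132), (136.0, 109), (138.0, 112), (140.0, 116), (142.0, 116), (144.0, 116), (146.0, 95), (148.
[... 733 characters left out ...]
0, 120), (260.0, 120), (262.0, 142), (264.0, 143), (266.0, 142), (268.0, 140), (270.0, 131), (272.0, 141), (274.0, 142), (276.0, 141), (278.0, 141), (280.0, 141), (282.0, 141), (284.0, 141), (286.0, 142), (288.0, 142), (290.0, 141), (292.0, 141), (294.0, 141), (296.0, 141), (298.0, 140), (300.0, 140), (302.0, 140), (304.0, 140), (306.0, 139), (308.0, 140), (310.0, 140), (312.0, 140), (314.0, 137), (316.0, 116), (318.0, 109), (320.0, 118), (322.0, 136), (324.0, 139), (326.0, 139), (328.0, 139), (330.0, 137), (332.0, 137), (334.0, 137), (336.0, 137), (338.0, 137), (340.0, 137), (342.0, 132), (344.0, 64), (346.0, 31), (348.0, 31), (350.0, 30), (352.0, 35), (354.0, 74), (356.0, 85), (358.0, 85)]
```

Emit:
jog_arm(motion=[{"dx":0,"dy":0,"dz":0,"turn":0,"jaw":0.4},{"dx":0,"dy":0,"dz":0,"turn":0,"jaw":0.6},{"dx":0,"dy":0,"dz":-20,"turn":0,"jaw":1},{"dx":0,"dy":0,"dz":-45,"turn":0,"jaw":1},{"dx":30,"dy":0,"dz":-20,"turn":0,"jaw":1},{"dx":20,"dy":0,"dz":0,"turn":0,"jaw":1},{"dx":0,"dy":0,"dz":0,"turn":0,"jaw":1},{"dx":0,"dy":0,"dz":0,"turn":0,"jaw":1}])

```text
t: 8.4
tcp_pos: [0.5461, 0.1926, 0.1802]
tool_rot: [[-0.953, -0.304, 0.0], [-0.304, 0.953, 0.0], [-0.0, 0.0, -1.0]]
force: [0.4, -0.2, 0.7]
finger_gap: 0.0855
grip_force: 0.0
```

Run:
```python
from h import *
import pickle;w=cam("wrist");s=r.state();T=np.array(s["tool_rot"]);pickle.dump((w,s),open("w6.pkl","wb"))
print(s["tcp_pos"],s["force"],np.degrees(np.arctan2(T[1,1],T[0,1])))
# rectified view: plane z=.052 about window point, magazine axes
yaw=np.radians(17.5);ex=np.array([np.cos(yaw),np.sin(yaw),0]);ey=np.array([-ex[1],ex[0],0])
c=np.array([.495,.1775,.056])
mm=.25;N=400;H=[]
src=np.float32([[0,0],[N,0],[N,N],[0,N]])
dst=np.float32([px(w,c+ex*(N/2-v)*mm/1000-ey*(u-N/2)*mm/1000) for u,v in src])
M=cv2.getPerspectiveTransform(dst,src);im=cv2.warpPerspective(w["f"],M,(N,N),flags=cv2.INTER_CUBIC)
cv2.imwrite("pics/rect.png",cv2.resize(im,(600,600)))
g=cv2.cvtColor(im,cv2.COLOR_BGR2GRAY)
print("across",[(int((200-u)*mm),int(g[190:210,u].mean())) for u in range(60,340,8)])
print("along",[(int((200-v)*mm),int(g[v,193:207].mean())) for v in range(20,380,8)])
```

```text
[0.54622118 0.19270603 0.17997119] [ 0.29889961  0.04397797 -0.38981033] 107.69449891944059
across [(35, 67), (33, 66), (31, 68), (29, 39), (27, 28), (25, 28), (23, 26), (21, 30), (19, 29), (17, 30), (15, 62), (13, 87), (11, 95), (9, 101), (7, 103), (5, 112), (3, 179), (1, 222), (-1, 226), (-3, 228), (-5, 225), (-7, 217), (-9, 202), (-11, 191), (-13, 176), (-15, 164), (-17, 124), (-19, 36), (-21, 31), (-23, 28), (-25, 33), (-27, 39), (-29, 49), (-31, 68), (-33, 67)]
along [(45, 130), (43, 129), (41, 131), (39, 97), (37, 64), (35, 66), (33, 72), (31, 83), (29, 85), (27, 105), (25, 110), (23, 97), (21, 108), (19, 143), (17, 212), (15, 220), (13, 221), (11, 221), (9, 222), (7, 222), (5, 222), (3, 222), (1, 223), (-1, 224), (-3, 223), (-5, 223), (-7, 224), (-9, 223), (-11, 224), (-13, 223), (-15, 224), (-17, 224), (-19, 225), (-21, 196), (-23, 227), (-25, 147), (-27, 128), (-29, 171), (-31, 170), (-33, 139), (-35, 121), (-37, 192), (-39, 221), (-41, 213), (-43, 147)]
```

View pics/rect.png

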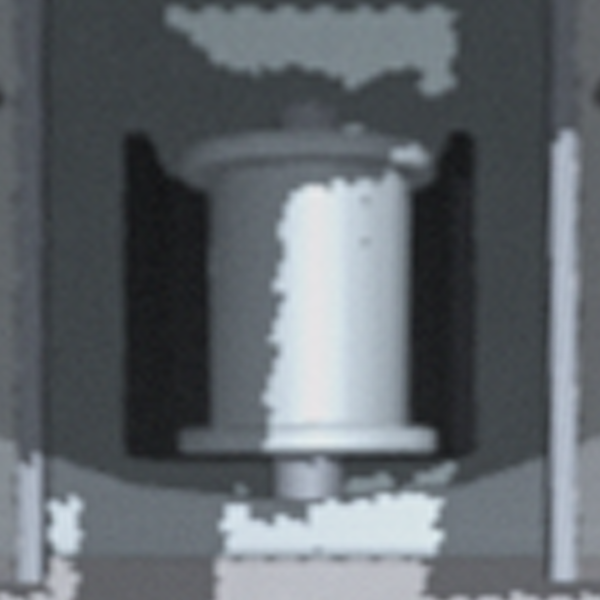

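The rectified close view shows the flanged roller centred in the window: core px 210–410, flanges 180–437, trough 125–475, and window edges at 45 and 550. Next, go over it and grip the ends.

Emit:
jog_arm(motion=[{"dx":53,"dy":0,"dz":0,"turn":0,"jaw":1},{"dx":0,"dy":0,"dz":0,"turn":0.175,"jaw":1},{"dx":0,"dy":0,"dz":0,"turn":0.175,"jaw":1},{"dx":0,"dy":0,"dz":0,"turn":0.175,"jaw":1},{"dx":0,"dy":0,"dz":0,"turn":0.175,"jaw":1},{"dx":0,"dy":0,"dz":0,"turn":0.175,"jaw":1},{"dx":0,"dy":0,"dz":0,"turn":0.175,"jaw":1},{"dx":0,"dy":0,"dz":0,"turn":0.175,"jaw":1},{"dx":0,"dy":0,"dz":0,"turn":0.175,"jaw":1},{"dx":0,"dy":0,"dz":0,"turn":0.174,"jaw":1}])

```text
t: 9.7
tcp_pos: [0.4958, 0.1766, 0.1798]
tool_rot: [[-0.295, 0.955, -0.001], [0.955, 0.295, -0.0], [0.0, -0.001, -1.0]]
force: [-0.8, -0.1, 0.8]
finger_gap: 0.0856
grip_force: 0.0
```

Emit:
jog_arm(motion=[{"dx":0,"dy":0,"dz":20,"turn":0,"jaw":1},{"dx":0,"dy":0,"dz":20,"turn":0,"jaw":1},{"dx":0,"dy":0,"dz":0,"turn":0,"jaw":1}])

```text
t: 10.07
tcp_pos: [0.4947, 0.1762, 0.1386]
tool_rot: [[-0.301, 0.954, -0.004], [0.954, 0.301, -0.001], [0.0, -0.004, -1.0]]
force: [-0.4, 0.8, 0.4]
finger_gap: 0.0855
grip_force: 0.0
```

Emit:
jog_arm(motion=[{"dx":0,"dy":0,"dz":35,"turn":0,"jaw":1},{"dx":0,"dy":0,"dz":35,"turn":0,"jaw":1},{"dx":0,"dy":0,"dz":25,"turn":0,"jaw":1},{"dx":0,"dy":0,"dz":15,"turn":0,"jaw":1},{"dx":0,"dy":0,"dz":0,"turn":0,"jaw":1},{"dx":0,"dy":0,"dz":0,"turn":0,"jaw":0.84},{"dx":0,"dy":0,"dz":0,"turn":0,"jaw":0.84},{"dx":0,"dy":0,"dz":0,"turn":0,"jaw":0.7},{"dx":0,"dy":0,"dz":0,"turn":0,"jaw":0.7},{"dx":0,"dy":0,"dz":0,"turn":0,"jaw":0.7}], force=40)

```text
t: 11.32
tcp_pos: [0.4958, 0.1766, 0.0315]
tool_rot: [[-0.301, 0.954, 0.002], [0.954, 0.301, 0.001], [0.0, 0.002, -1.0]]
force: [-0.2, -0.5, 6.2]
finger_gap: 0.0647
grip_force: 43.1
```

Emit:
jog_arm(motion=[{"dx":0,"dy":0,"dz":-5,"turn":0,"jaw":0.7},{"dx":0,"dy":0,"dz":-10,"turn":0,"jaw":0.7},{"dx":0,"dy":0,"dz":-20,"turn":0,"jaw":0.7},{"dx":0,"dy":0,"dz":-30,"turn":0,"jaw":0.7},{"dx":0,"dy":0,"dz":-30,"turn":0,"jaw":0.7},{"dx":0,"dy":0,"dz":0,"turn":0,"jaw":0.7},{"dx":0,"dy":0,"dz":0,"turn":0,"jaw":0.7}])

```text
t: 12.2
tcp_pos: [0.4943, 0.1762, 0.1245]
tool_rot: [[-0.301, 0.954, -0.002], [0.954, 0.301, -0.0], [0.0, -0.002, -1.0]]
force: [-0.1, -0.2, -2.1]
finger_gap: 0.0647
grip_force: 44.9
```

Run:
```python
from h import *
import pickle;w=cam("wrist");t=cam("top");sc=cam("scene");s=r.state();pickle.dump((w,t,sc,s),open("w7.pkl","wb"))
T=np.array(s["tool_rot"]);print(s["tcp_pos"],s["force"],s["finger_gap"],s["grip_force"],s["joints"])
# roller in tool frame expected: (0,0,-.0256). brightness around projected points
g=cv2.cvtColor(w["f"],cv2.COLOR_BGR2GRAY)
for zz in(-.019,-.026):
  for x in(-.02,-.01,0,.01,.017,.022,.03):
    u=px(w,np.array(s["tcp_pos"])+T@[x,0,zz]);print(zz,x,u.round(),int(g[int(u[1]),int(u[0])]) if u[1]<384 else None)
cv2.imwrite("pics/w7.png",w["f"])
# row segmentation of bright things between fingers along image column 256 & 4 rows
print([int(v) for v in g[150:384:6,256]])
```

```text
[0.49424479 0.17612274 0.12395928] [ 0.10743175  0.07157816 -1.1070015 ] 0.06490034979379682 44.859285950660706 [3.20347736e-01 3.37114510e-01 1.83452167e+00 1.01322695e-04
 9.72804626e-01 1.42836238e-02]
-0.019 -0.02 [250. 294.] 132
-0.019 -0.01 [250. 279.] 143
-0.019 0 [250. 263.] 139
-0.019 0.01 [249. 247.] 113
-0.019 0.017 [249. 235.] 53
-0.019 0.022 [249. 226.] 28
-0.019 0.03 [249. 212.] 29
-0.026 -0.02 [250. 303.] 238
-0.026 -0.01 [249. 287.] 141
-0.026 0 [249. 271.] 147
-0.026 0.01 [249. 254.] 124
-0.026 0.017 [249. 242.] 103
-0.026 0.022 [249. 233.] 22
-0.026 0.03 [249. 218.] 24
[121, 120, 106, 30, 29, 32, 30, 31, 46, 43, 40, 29, 25, 28, 52, 96, 112, 126, 131, 139, 146, 150, 141, 140, 130, 125, 228, 227, 227, 228, 227, 78, 38, 34, 31, 30, 24, 19, 19]
```

The roller is held (gap 65 mm, about 1–2 N of weight). Now I'll carry it past the V-block so the wrist camera sees the block from close by.

Emit:
jog_arm(motion=[{"dx":-10,"dy":-4,"dz":-14,"turn":0,"jaw":0.7},{"dx":-30,"dy":-11,"dz":-20,"turn":0,"jaw":0.7},{"dx":-45,"dy":-16,"dz":-14,"turn":0,"jaw":0.7},{"dx":-50,"dy":-18,"dz":0,"turn":0,"jaw":0.7},{"dx":-50,"dy":-18,"dz":0,"turn":0,"jaw":0.7},{"dx":-50,"dy":-18,"dz":0,"turn":0,"jaw":0.7},{"dx":-50,"dy":-18,"dz":0,"turn":0,"jaw":0.7},{"dx":-40,"dy":-14,"dz":0,"turn":0,"jaw":0.7},{"dx":-25,"dy":-9,"dz":0,"turn":0,"jaw":0.7},{"dx":0,"dy":0,"dz":0,"turn":0,"jaw":0.7}])

```text
t: 13.6
tcp_pos: [0.48, -0.1974, 0.1737]
tool_rot: [[-0.298, 0.955, 0.0], [0.955, 0.298, -0.0], [-0.0, 0.0, -1.0]]
force: [-0.1, 0.8, -1.9]
finger_gap: 0.0649
grip_force: 44.9
```

Emit:
jog_arm(motion=[{"dx":0,"dy":0,"dz":0,"turn":0,"jaw":0.7},{"dx":0,"dy":0,"dz":0,"turn":0,"jaw":0.7}])

```text
t: 13.85
tcp_pos: [0.4803, -0.1944, 0.1734]
tool_rot: [[-0.302, 0.953, -0.0], [0.953, 0.302, 0.0], [0.0, 0.0, -1.0]]
force: [0.1, -0.2, -1.5]
finger_gap: 0.0648
grip_force: 44.9
```

```bash
cat >> h.py <<'E'
def rect(c,p,yaw,W,mm=.5):
    "top-down metric view of plane z=p[2]: N px square, right=own x (yaw), up=own y, mm per px; returns image and px->world fn"
    ex=np.array([np.cos(yaw),np.sin(yaw),0]);ey=np.array([-ex[1],ex[0],0]);N=int(W/mm);p=np.array(p)
    f=lambda u,v:p+ex*(u-N/2)*mm/1000-ey*(v-N/2)*mm/1000
    src=np.float32([[0,0],[N,0],[N,N],[0,N]]);dst=np.float32([px(c,f(*q)) for q in src])
    return cv2.warpPerspective(c["f"],cv2.getPerspectiveTransform(dst,src),(N,N),flags=cv2.INTER_CUBIC),f
E
python3 - <<'E'
from h import *
import pickle;w=cam("wrist");s=r.state();pickle.dump((w,s),open("w8.pkl","wb"))
T=np.array(s["tool_rot"]);p=np.array(s["tcp_pos"]);print(p,s["force"],s["finger_gap"],s["grip_force"],px(w,(.4546,-.117,.008)))
im,f=rect(w,(.4546,-.117,.008),0,140)
g=cv2.cvtColor(im,cv2.COLOR_BGR2GRAY);print(np.percentile(g,[5,25,50,75,95]))
for th in(90,110,130):
    m=(g<th).astype(np.uint8);n,l,st,ce=cv2.connectedComponentsWithStats(m)
    for i in range(1,n):
        if st[i,4]>1500:
            cn=max(cv2.findContours((l==i).astype(np.uint8),0,2)[0],key=cv2.contourArea);R=cv2.minAreaRect(cn);print(th,st[i],R,f(*R[0])[:2])
            q=cv2.approxPolyDP(cn,6,True)[:,0];print([f(*x)[:2].round(4).tolist() for x in q])
# roller height in grip from w7
w,t,sc,s=pickle.load(open("w7.pkl","rb"));g=cv2.cvtColor(w["f"],cv2.COLOR_BGR2GRAY)
print("col",[(v,int(g[v,246:253].mean())) for v in list(range(228,246))+list(range(290,318,2))])
T=np.array(s["tool_rot"])
for v in(236,303):
    o,d=ray(w,249,v);o=T.T@(o-np.array(s["tcp_pos"]));d=T.T@d;print(v,o,d)
E
```

```text
[ 0.48039151 -0.19438201  0.17340914] [-0.42512968  0.48298482 -2.73394925] 0.06446290223603772 44.94419038295746 [249.2793193  100.11170081]
[ 53.  98. 103. 186. 195.]
90 [  67   80  120  122 9143] ((133.45294189453125, 139.78822326660156), (102.60809326171875, 116.81702423095703), 77.47119140625) [ 0.45132647 -0.11689411]
[[0.4746, -0.087], [0.4181, -0.0995], [0.4291, -0.147], [0.4696, -0.138], [0.4646, -0.131], [0.4726, -0.1275], [0.4601, -0.119], [0.4661, -0.1125], [0.4666, -0.1185], [0.4711, -0.112], [0.4771, -0.1165], [0.4711, -0.1075], [0.4776, -0.106], [0.4571, -0.0915]]
110 [    0    27   250   253 43361] ((124.49998474121094, 152.99998474121094), (248.99996948242188, 251.99996948242188), -0.0) [ 0.44684999 -0.12349999]
[[0.3846, -0.0605], [0.3846, -0.0815], [0.3931, -0.0845], [0.3876, -0.095], [0.3851, -0.0915], [0.3846, -0.1865], [0.4551, -0.1865], [0.4736, -0.1785], [0.4821, -0.1825], [0.4821, -0.1675], [0.4896, -0.169], [0.4971, -0.162], [0.4966, -0.156], [0.5091, -0.1585], [0.5006, -0.1295], [0.4936, -0.1295], [0.4881, -0.1405], [0.4806, -0.1435], [0.4731, -0.139], [0.4
[... 337 characters left out ...]
06, -0.1695], [0.4981, -0.1615], [0.4971, -0.1565], [0.5001, -0.1605], [0.5096, -0.1585], [0.5011, -0.129], [0.4871, -0.1335], [0.4761, -0.0865], [0.4516, -0.0905]]
col [(228, 27), (229, 28), (230, 27), (231, 27), (232, 26), (233, 31), (234, 53), (235, 77), (236, 85), (237, 87), (238, 90), (239, 93), (240, 96), (241, 100), (242, 105), (243, 108), (244, 112), (245, 113), (290, 140), (292, 134), (294, 131), (296, 124), (298, 120), (300, 123), (302, 239), (304, 234), (306, 227), (308, 228), (310, 227), (312, 227), (314, 227), (316, 226)]
236 [ 0.08397282  0.0007438  -0.14363331] [-0.47659099 -0.00681447  0.87909874]
303 [ 0.08397282  0.0007438  -0.14363331] [-0.66232222 -0.00658204  0.7491902 ]
```

Emit:
jog_arm(motion=[{"dx":20,"dy":-1,"dz":0,"turn":0,"jaw":0.7},{"dx":30,"dy":-1,"dz":0,"turn":0,"jaw":0.7},{"dx":22,"dy":-1,"dz":0,"turn":0,"jaw":0.7},{"dx":10.5,"dy":-0.3,"dz":10,"turn":0,"jaw":0.7},{"dx":0,"dy":0,"dz":25,"turn":0.08,"jaw":0.7},{"dx":0,"dy":0,"dz":35,"turn":0,"jaw":0.7},{"dx":0,"dy":0,"dz":30,"turn":0,"jaw":0.7},{"dx":0,"dy":0,"dz":12,"turn":0,"jaw":0.7},{"dx":0,"dy":0,"dz":0,"turn":0,"jaw":0.7},{"dx":0,"dy":0,"dz":0,"turn":0,"jaw":0.7}])

```text
t: 15.15
tcp_pos: [0.4534, -0.1178, 0.0622]
tool_rot: [[-0.224, 0.975, 0.002], [0.975, 0.224, -0.001], [-0.001, 0.002, -1.0]]
force: [-1.0, -0.3, -1.6]
finger_gap: 0.0643
grip_force: 45.1
```

Emit:
jog_arm(motion=[{"dx":1,"dy":-1,"dz":10,"turn":0,"jaw":0.7},{"dx":0,"dy":0,"dz":10,"turn":0,"jaw":0.7},{"dx":0,"dy":0,"dz":8,"turn":0,"jaw":0.7},{"dx":0,"dy":0,"dz":0,"turn":0,"jaw":0.7},{"dx":0,"dy":0,"dz":0,"turn":0,"jaw":0.7}])

```text
t: 15.78
tcp_pos: [0.4514, -0.1169, 0.0333]
tool_rot: [[-0.224, 0.975, 0.0], [0.975, 0.224, 0.0], [0.0, 0.0, -1.0]]
force: [-0.0, -0.6, -1.8]
finger_gap: 0.0645
grip_force: 45.1
```

Emit:
jog_arm(motion=[{"dx":0,"dy":0,"dz":2,"turn":0,"jaw":0.7},{"dx":0,"dy":0,"dz":0,"turn":0,"jaw":0.7},{"dx":0,"dy":0,"dz":0,"turn":0,"jaw":0.7}])

```text
t: 16.15
tcp_pos: [0.4513, -0.1169, 0.0314]
tool_rot: [[-0.224, 0.975, 0.0], [0.975, 0.224, 0.0], [-0.0, 0.0, -1.0]]
force: [0.2, 0.1, -1.6]
finger_gap: 0.0649
grip_force: 45.1
```

Emit:
jog_arm(motion=[{"dx":0,"dy":0,"dz":1.5,"turn":0,"jaw":0.7},{"dx":0,"dy":0,"dz":0,"turn":0,"jaw":0.7},{"dx":0,"dy":0,"dz":0,"turn":0,"jaw":0.7}])

```text
t: 16.52
tcp_pos: [0.4513, -0.1168, 0.0299]
tool_rot: [[-0.224, 0.975, 0.0], [0.975, 0.224, 0.0], [0.0, 0.0, -1.0]]
force: [-0.4, 1.1, 0.7]
finger_gap: 0.0644
grip_force: 45.4
```

Emit:
jog_arm(motion=[{"dx":0,"dy":0,"dz":1,"turn":0,"jaw":0.7},{"dx":0,"dy":0,"dz":0,"turn":0,"jaw":0.7},{"dx":0,"dy":0,"dz":0,"turn":0,"jaw":0.7}])

```text
t: 16.9
tcp_pos: [0.4513, -0.1166, 0.0296]
tool_rot: [[-0.224, 0.975, 0.001], [0.975, 0.224, 0.0], [0.0, 0.001, -1.0]]
force: [-2.4, 4.0, 8.9]
finger_gap: 0.0648
grip_force: 46.0
```

Emit:
jog_arm(motion=[{"dx":0.8,"dy":0,"dz":-0.3,"turn":0,"jaw":0.7},{"dx":0,"dy":0,"dz":0,"turn":0,"jaw":0.7},{"dx":0,"dy":0,"dz":0,"turn":0,"jaw":0.7}])

```text
t: 17.27
tcp_pos: [0.4514, -0.1165, 0.0296]
tool_rot: [[-0.224, 0.974, 0.001], [0.974, 0.224, -0.001], [-0.001, 0.001, -1.0]]
force: [-1.2, -1.6, 5.8]
finger_gap: 0.0643
grip_force: 45.8
```

Emit:
jog_arm(motion=[{"dx":0,"dy":0,"dz":0,"turn":0,"jaw":0.82},{"dx":0,"dy":0,"dz":0,"turn":0,"jaw":1},{"dx":0,"dy":0,"dz":0,"turn":0,"jaw":1},{"dx":0,"dy":0,"dz":0,"turn":0,"jaw":1}])

```text
t: 17.77
tcp_pos: [0.451, -0.116, 0.029]
tool_rot: [[-0.224, 0.975, -0.0], [0.975, 0.224, 0.0], [0.0, -0.0, -1.0]]
force: [-0.3, -0.5, -0.1]
finger_gap: 0.0858
grip_force: 0.0
```

Emit:
jog_arm(motion=[{"dx":0,"dy":0,"dz":-20,"turn":0,"jaw":1},{"dx":0,"dy":0,"dz":-40,"turn":0,"jaw":1},{"dx":0,"dy":0,"dz":-50,"turn":0,"jaw":1},{"dx":0,"dy":0,"dz":-20,"turn":0,"jaw":1},{"dx":-50,"dy":0,"dz":0,"turn":0,"jaw":1},{"dx":-30,"dy":0,"dz":0,"turn":0,"jaw":1},{"dx":0,"dy":0,"dz":0,"turn":0,"jaw":1},{"dx":0,"dy":0,"dz":0,"turn":0,"jaw":1}])

```text
t: 18.77
tcp_pos: [0.4684, -0.1934, 0.1587]
tool_rot: [[-0.224, 0.975, -0.001], [0.975, 0.224, 0.001], [0.001, -0.001, -1.0]]
force: [-0.0, 0.6, 0.7]
finger_gap: 0.0855
grip_force: 0.0
```

Run:
```python
from h import *
import pickle;w=cam("wrist");s=r.state();pickle.dump((w,s),open("w9.pkl","wb"));print(s["t"],s["tcp_pos"],s["finger_gap"])
yaw=np.radians(13)
im,f=rect(w,(.4518,-.1167,.055),yaw,100)
hsv=cv2.cvtColor(im,cv2.COLOR_BGR2HSV);g=hsv[...,2]
for y in(33,30,23,15,8,0,-8,-15,-23,-30,-33):pass
for X in(-36,-31,-27,-23,-19,-10,0,10,19,23,27,31,36):
    print(X,[int(v) for v in g[10:190:5,100+2*X]])
```

```text
18.825 [ 0.46841554 -0.19311744  0.15878051] 0.08554628380694468
-36 [101, 101, 102, 102, 100, 100, 102, 99, 98, 99, 99, 98, 98, 97, 100, 98, 97, 96, 97, 96, 99, 99, 98, 99, 98, 96, 99, 98, 98, 99, 101, 101, 103, 101, 101, 100]
-31 [128, 100, 102, 100, 99, 99, 99, 100, 101, 96, 99, 99, 97, 99, 100, 98, 87, 97, 90, 75, 61, 98, 97, 97, 97, 96, 97, 98, 101, 100, 100, 100, 100, 102, 100, 101]
-27 [188, 90, 99, 101, 99, 100, 101, 98, 101, 103, 101, 98, 97, 99, 99, 94, 91, 99, 93, 80, 69, 96, 91, 98, 97, 97, 98, 99, 99, 99, 97, 98, 100, 99, 99, 99]
-23 [190, 193, 177, 101, 102, 99, 103, 101, 102, 96, 105, 114, 119, 117, 117, 115, 113, 109, 112, 110, 105, 99, 99, 97, 89, 86, 69, 101, 100, 99, 96, 99, 100, 99, 101, 103]
-19 [191, 194, 190, 195, 96, 99, 100, 99, 100, 96, 50, 55, 110, 116, 120, 125, 123, 119, 121, 113, 107, 97, 91, 81, 68, 51, 78, 102, 101, 100, 101, 101, 100, 103, 102, 103]
-10 [193, 191, 193, 194, 191, 189, 174, 98, 101, 92, 53, 54, 111, 116, 119, 125, 127, 120, 120, 117, 108, 98, 93, 84, 70, 48, 74, 101, 101, 100, 99, 99, 98, 100, 101, 100]
0 [193, 194, 193, 191, 194, 194, 
[... 512 characters left out ...]
92, 192, 190, 188, 188, 188, 188, 178, 139, 158, 170, 172, 168, 155, 168, 169, 170, 170, 153, 150, 145, 149, 155, 143, 121, 99, 101, 100, 99, 100, 101, 96, 97, 104]
27 [193, 194, 193, 192, 190, 191, 195, 192, 190, 191, 177, 171, 177, 185, 180, 186, 164, 187, 211, 189, 177, 192, 189, 181, 173, 179, 132, 95, 98, 99, 99, 96, 98, 100, 100, 102]
31 [191, 193, 191, 191, 190, 192, 190, 193, 190, 191, 190, 186, 184, 181, 180, 182, 111, 168, 201, 174, 127, 182, 180, 180, 181, 176, 179, 101, 100, 96, 97, 97, 98, 99, 100, 101]
36 [193, 192, 190, 190, 192, 188, 191, 189, 187, 187, 187, 181, 182, 183, 183, 181, 181, 179, 181, 181, 182, 178, 182, 181, 182, 180, 184, 184, 112, 102, 98, 100, 97, 98, 99, 97]
```

The roller lies symmetric in the V: core at y ±15, flanges at x ±23–25, both journals visible. Next, turn 90° and take it round the core.

Emit:
jog_arm(motion=[{"dx":40,"dy":0,"dz":0,"turn":0,"jaw":1},{"dx":39,"dy":0.5,"dz":0,"turn":0,"jaw":1},{"dx":0,"dy":0,"dz":0,"turn":0.18,"jaw":1},{"dx":0,"dy":0,"dz":0,"turn":0.18,"jaw":1},{"dx":0,"dy":0,"dz":0,"turn":0.18,"jaw":1},{"dx":0,"dy":0,"dz":0,"turn":0.18,"jaw":1},{"dx":0,"dy":0,"dz":0,"turn":0.18,"jaw":1},{"dx":0,"dy":0,"dz":0,"turn":0.18,"jaw":1},{"dx":0,"dy":0,"dz":0,"turn":0.18,"jaw":1},{"dx":0,"dy":0,"dz":0,"turn":0.18,"jaw":1}])

```text
t: 20.08
tcp_pos: [0.4512, -0.1158, 0.1591]
tool_rot: [[0.939, 0.345, -0.0], [0.345, -0.939, 0.0], [-0.0, -0.001, -1.0]]
force: [-0.3, -0.5, -0.3]
finger_gap: 0.0855
grip_force: 0.0
```

Emit:
jog_arm(motion=[{"dx":0,"dy":0,"dz":20,"turn":0.13,"jaw":1},{"dx":0,"dy":0,"dz":25,"turn":0,"jaw":1},{"dx":0,"dy":0,"dz":0,"turn":0,"jaw":1},{"dx":0,"dy":0,"dz":0,"turn":0,"jaw":1}])

```text
t: 20.58
tcp_pos: [0.4521, -0.1166, 0.1148]
tool_rot: [[0.974, 0.226, 0.001], [0.226, -0.974, -0.0], [0.001, 0.0, -1.0]]
force: [0.7, 0.4, 0.2]
finger_gap: 0.0853
grip_force: 0.0
```

Emit:
jog_arm(motion=[{"dx":0,"dy":0,"dz":30,"turn":0,"jaw":1},{"dx":0,"dy":0,"dz":30,"turn":0,"jaw":1},{"dx":0,"dy":0,"dz":18,"turn":0,"jaw":1},{"dx":0,"dy":0,"dz":7,"turn":0,"jaw":1},{"dx":0,"dy":0,"dz":0,"turn":0,"jaw":0.6},{"dx":0,"dy":0,"dz":0,"turn":0,"jaw":0.5},{"dx":0,"dy":0,"dz":0,"turn":0,"jaw":0.46},{"dx":0,"dy":0,"dz":0,"turn":0,"jaw":0.46}], force=30)

```text
t: 21.58
tcp_pos: [0.452, -0.117, 0.0295]
tool_rot: [[0.974, 0.225, 0.001], [0.225, -0.974, -0.0], [0.001, 0.0, -1.0]]
force: [0.1, -0.1, -0.0]
finger_gap: 0.0392
grip_force: 0.0
```

Emit:
jog_arm(motion=[{"dx":0,"dy":0,"dz":0,"turn":0,"jaw":0.43},{"dx":0,"dy":0,"dz":0,"turn":0,"jaw":0.36},{"dx":0,"dy":0,"dz":0,"turn":0,"jaw":0.3},{"dx":0,"dy":0,"dz":0,"turn":0,"jaw":0.3},{"dx":0,"dy":0,"dz":0,"turn":0,"jaw":0.3}])

```text
t: 22.2
tcp_pos: [0.4521, -0.1173, 0.0294]
tool_rot: [[0.974, 0.225, 0.001], [0.225, -0.974, -0.001], [0.001, 0.001, -1.0]]
force: [-1.0, -3.3, 5.0]
finger_gap: 0.033
grip_force: 29.7
```

Emit:
jog_arm(motion=[{"dx":0,"dy":0,"dz":-3,"turn":0,"jaw":0.3},{"dx":0,"dy":0,"dz":-10,"turn":0,"jaw":0.3},{"dx":0,"dy":0,"dz":-25,"turn":0,"jaw":0.3},{"dx":0,"dy":0,"dz":-35,"turn":0,"jaw":0.3},{"dx":0,"dy":0,"dz":-35,"turn":0,"jaw":0.3},{"dx":0,"dy":0,"dz":-35,"turn":0,"jaw":0.3},{"dx":0,"dy":0,"dz":-20,"turn":0,"jaw":0.3},{"dx":0,"dy":0,"dz":0,"turn":-0.1,"jaw":0.3},{"dx":0,"dy":0,"dz":0,"turn":-0.15,"jaw":0.3}], force=50)

```text
t: 23.32
tcp_pos: [0.4513, -0.1165, 0.1925]
tool_rot: [[0.886, 0.463, 0.0], [0.463, -0.886, 0.001], [0.0, -0.001, -1.0]]
force: [0.1, -0.6, -1.7]
finger_gap: 0.0327
grip_force: 49.8
```

Emit:
jog_arm(motion=[{"dx":0,"dy":0,"dz":0,"turn":-0.16,"jaw":0.3},{"dx":0,"dy":0,"dz":0,"turn":-0.16,"jaw":0.3},{"dx":0,"dy":0,"dz":0,"turn":-0.16,"jaw":0.3},{"dx":0,"dy":0,"dz":0,"turn":-0.16,"jaw":0.3},{"dx":0,"dy":0,"dz":0,"turn":-0.16,"jaw":0.3},{"dx":0,"dy":0,"dz":0,"turn":-0.16,"jaw":0.3},{"dx":0,"dy":0,"dz":0,"turn":-0.16,"jaw":0.3},{"dx":0,"dy":0,"dz":0,"turn":-0.11,"jaw":0.3},{"dx":0,"dy":0,"dz":0,"turn":0,"jaw":0.3}])

```text
t: 24.45
tcp_pos: [0.4513, -0.1165, 0.1921]
tool_rot: [[-0.134, 0.991, -0.001], [0.991, 0.134, 0.001], [0.001, -0.001, -1.0]]
force: [0.1, -0.2, -2.3]
finger_gap: 0.0325
grip_force: 49.8
```

Emit:
jog_arm(motion=[{"dx":-20,"dy":1,"dz":0,"turn":0,"jaw":0.3},{"dx":-40,"dy":1,"dz":0,"turn":0,"jaw":0.3},{"dx":-50,"dy":1,"dz":0,"turn":0,"jaw":0.3},{"dx":-50,"dy":1,"dz":0,"turn":0,"jaw":0.3},{"dx":-50,"dy":1,"dz":0,"turn":0,"jaw":0.3},{"dx":-45,"dy":1,"dz":0,"turn":0,"jaw":0.3},{"dx":-32,"dy":0,"dz":0,"turn":0,"jaw":0.3},{"dx":0,"dy":0,"dz":0,"turn":0,"jaw":0.3},{"dx":0,"dy":0,"dz":0,"turn":0,"jaw":0.3}])

```text
t: 25.58
tcp_pos: [0.4963, -0.3996, 0.1917]
tool_rot: [[-0.135, 0.991, -0.001], [0.991, 0.135, 0.002], [0.002, -0.001, -1.0]]
force: [-0.8, 0.0, -1.9]
finger_gap: 0.0328
grip_force: 49.8
```

Run:
```python
from h import *
import pickle;w=cam("wrist");s=r.state();pickle.dump((w,s),open("w10.pkl","wb"));print(s["t"],s["tcp_pos"],s["force"],s["finger_gap"],s["grip_force"])
im,f=rect(w,(.4845,-.307,.008),0,150)
hsv=cv2.cvtColor(im,cv2.COLOR_BGR2HSV);g=hsv[...,2];print(np.percentile(g,[5,25,50,75,95]))
sm=cv2.resize(g,(38,38),interpolation=cv2.INTER_AREA)
for row in sm: print(" ".join("%3d"%v for v in row))
print(f(0,0),f(300,300))
```

```text
25.625 [ 0.49638454 -0.39933405  0.19190563] [-0.42331454  0.28338324 -2.2163538 ] 0.03291480422087136 49.84679996967316
[ 56. 104. 161. 199. 205.]
180 179 189 202 203 203 203 204 205 204 203 200 201 200 200 196 199 198 196 195 197 198 194 194 194 194 196 196 195 193 193 194 196 197 193 190 195 195
178 177 185 200 202 201 203 203 203 202 202 199 200 199 198 194 196 194 193 193 193 194 194 194 192 192 196 197 196 195 196 198 199 199 195 192 192 192
186 182 190 200 201 200 201 202 201 199 200 196 198 197 196 192 193 191 188 188 189 193 195 194 193 194 197 199 198 196 199 201 201 200 197 192 193 194
196 194 196 200 199 198 200 200 197 198 197 193 195 196 197 194 193 191 190 190 192 196 197 196 196 195 197 197 196 195 198 199 199 200 197 195 195 195
199 199 198 199 199 197 199 197 195 195 195 193 196 196 197 194 195 195 191 193 195 197 198 199 199 197 196 195 196 196 197 197 197 197 197 195 195 196
189 201 199 200 200 196 195 194 195 195 196 195 198 196 197 195 188 190 186 173 178 176 175 170 144 198 198 197 196 196 196 195 194 195 196 196 195 195
121 165 201 202 201 197 195 193 193 194 
[... 4175 characters left out ...]
 155 202 201 203 204 203 203 203 201 198
106 105 105 105 106 107 107 107 107 107 107 107 107 106 105 104 104 106 107 108 109 111 111 111 111 111 114 149 194 202 200 204 204 203 202 200 200 198
107 106 105 106 107 108 108 107 108 107 108 108 108 106 106 104 105 106 105 107 109 112 154 112 111 119 163 199 202 202 201 202 202 201 201 201 199 197
108 107 107 107 108 107 107 107 109 108 108 108 108 108 106 105 105 105 105 108 108 127 185 175 147 191 203 202 201 201 200 201 201 200 200 200 199 197
108 109 108 108 109 108 106 108 109 108 109 109 108 108 107 105 104 105 115 120 125 184 203 203 202 201 202 202 201 200 201 202 202 199 199 198 199 198
[ 0.4095 -0.232   0.008 ] [ 0.5595 -0.382   0.008 ]
```

The roller is held (about 2 N). The metric map shows the bracket plate with its bright bearing blocks. Now fit its edges.

Run:
```python
from h import *
import pickle;w,s=pickle.load(open("w10.pkl","rb"))
yaw=np.radians(7.3)
im,f=rect(w,(.4845,-.307,.008),yaw,150);g=cv2.GaussianBlur(cv2.cvtColor(im,cv2.COLOR_BGR2HSV)[...,2],(3,3),0).astype(float)
L=[];R=[]
for v in range(100,225,5):
    row=g[v]
    k=[u for u in range(170,240) if row[u]<145<=row[u+1]]; R.append((v,k[0]+(145-row[k[0]])/(row[k[0]+1]-row[k[0]])) if k else (v,np.nan))
    k=[u for u in range(120,60,-1) if row[u]<82<=row[u-1]]; L.append((v,k[0]) if k else (v,np.nan))
print("R",[x[1].__round__(1) for x in R]);print("L",[x[1] for x in L])
im,f=rect(w,(.4845,-.307,.056),yaw,150);g=cv2.cvtColor(im,cv2.COLOR_BGR2HSV)[...,2]
print("z56 rows(own y mm), cols own x -34..34 step 4")
for v in list(range(30,100,3))+list(range(190,270,3)):
    print("%6.1f"%((150-v)*.5)," ".join("%3d"%g[v,150+2*x] for x in range(-36,37,3)))
```

```text
R [np.float64(208.3), np.float64(208.7), np.float64(208.5), np.float64(208.8), np.float64(209.0), np.float64(208.9), np.float64(209.0), np.float64(209.1), np.float64(208.8), np.float64(209.1), np.float64(209.2), np.float64(208.2), np.float64(208.2), np.float64(208.4), np.float64(208.4), np.float64(208.5), np.float64(208.8), np.float64(208.6), np.float64(208.7), np.float64(209.0), np.float64(208.7), np.float64(208.6), np.float64(208.9), np.float64(208.5), np.float64(208.0)]
L [nan, 88, 89, 90, 89, 89, 89, 89, 89, 89, 91, 90, 89, 104, 106, 110, 89, 89, 88, 88, 89, 90, 90, 89, 89]
z56 rows(own y mm), cols own x -34..34 step 4
  60.0 200 203 201 203 201 203 200 199 201 199 198 197 198 199 195 197 196 199 194 194 194 195 194 194 194
  58.5 200 201 202 201 200 203 198 197 198 200 194 193 197 196 195 194 194 200 195 193 194 194 194 196 196
  57.0 199 201 198 199 199 201 197 197 195 196 193 195 195 195 192 193 193 195 193 194 194 195 194 197 193
  55.5 200 201 197 198 198 198 195 198 197 197 194 192 192 192 189 191 191 193 194 195 193 189 192 197 199
  54.0 199 199 196 196 195 196 192 195 19
[... 4287 characters left out ...]
08 110 109 112 111 111 110 111 112 113 135 203 202 200 203
 -51.5 109 109 107 107 104 103 104 103 106 105 109 108 110 110 114 111 111 110 112 114 160 205 202 201 202
 -53.0 109 109 107 106 106 104 104 104 106 107 107 111 112 111 110 111 111 113 111 112 111 205 201 201 205
 -54.5 106 108 108 107 107 104 103 105 104 104 108 106 112 110 111 111 112 110 112 110 109 203 202 202 203
 -56.0 110 109 108 109 108 106 106 106 106 107 105 108 109 111 112 111 111 110 114 118 160 204 200 202 205
 -57.5 108 106 107 109 106 104 104 107 105 103 108 107 114 137 124 112 111 112 109 161 209 200 200 203 205
 -59.0 110 107 105 107 108 105 105 105 105 105 109 108 108 150 132 110 111 110 146 200 201 204 200 202 205
```

Emit:
jog_arm(motion=[{"dx":20,"dy":0,"dz":0,"turn":0.008,"jaw":0.3},{"dx":35,"dy":0,"dz":0,"turn":0,"jaw":0.3},{"dx":27,"dy":0,"dz":10,"turn":0,"jaw":0.3},{"dx":12,"dy":0,"dz":25,"turn":0,"jaw":0.3},{"dx":0,"dy":0,"dz":35,"turn":0,"jaw":0.3},{"dx":0,"dy":0,"dz":30,"turn":0,"jaw":0.3},{"dx":0,"dy":0,"dz":22,"turn":0,"jaw":0.3},{"dx":0,"dy":0,"dz":0,"turn":0,"jaw":0.3},{"dx":0,"dy":0,"dz":0,"turn":0,"jaw":0.3}])

```text
t: 26.75
tcp_pos: [0.485, -0.3067, 0.0714]
tool_rot: [[-0.128, 0.992, 0.002], [0.992, 0.128, -0.001], [-0.001, 0.001, -1.0]]
force: [0.3, -0.1, -1.6]
finger_gap: 0.0327
grip_force: 49.9
```

Run:
```python
from h import *
import pickle;w=cam("wrist");s=r.state();pickle.dump((w,s),open("w11.pkl","wb"));T=np.array(s["tool_rot"]);p=np.array(s["tcp_pos"]);print(p,s["force"],np.degrees(np.arctan2(T[1,1],T[0,1])))
g=cv2.cvtColor(w["f"],cv2.COLOR_BGR2GRAY)
# along the roller axis top line: find journal tip, flange edges (tool x at z=-.0266 journal top)
print("jrnl",[(x,int(g[tuple(px(w,p+T@[x/1000,0,-.0266]).round().astype(int)[::-1])])) for x in range(18,46)])
# across flange face just in front of near flange, journal at x=29mm
print("across",[(y,int(g[tuple(px(w,p+T@[.029,y/1000,-.0206]).round().astype(int)[::-1])])) for y in range(-14,15)])
im,f=rect(w,(.4839,-.3073,.056),np.radians(7.3),150);G=cv2.cvtColor(im,cv2.COLOR_BGR2HSV)[...,2]
for v in range(60,100,3): print("%6.1f"%((150-v)*.5)," ".join("%3d"%G[v,150+2*x] for x in range(-30,31,2)))
```

```text
[ 0.48515545 -0.30705487  0.07155906] [ 0.41648247 -1.64478279 -1.60313196] 7.354925972999879
jrnl [(18, 70), (19, 72), (20, 71), (21, 73), (22, 71), (23, 74), (24, 68), (25, 69), (26, 78), (27, 77), (28, 82), (29, 80), (30, 78), (31, 78), (32, 78), (33, 81), (34, 63), (35, 56), (36, 55), (37, 57), (38, 46), (39, 39), (40, 37), (41, 36), (42, 39), (43, 41), (44, 38), (45, 39)]
across [(-14, 72), (-13, 72), (-12, 69), (-11, 72), (-10, 70), (-9, 72), (-8, 70), (-7, 70), (-6, 68), (-5, 56), (-4, 67), (-3, 72), (-2, 76), (-1, 77), (0, 78), (1, 79), (2, 77), (3, 74), (4, 72), (5, 70), (6, 57), (7, 74), (8, 72), (9, 69), (10, 71), (11, 69), (12, 69), (13, 72), (14, 71)]
  45.0  90  89  89  89  44  75  76  74  77  75  74  75  73  73  70  77  71  77  76  78  77  76  76  79  80  80  93  92  93  94  95
  43.5  92  89  90  88  49  76  75  73  75  75  78  76  73  73  77  78  78  78  78  77  74  75  78  76  80  81  53  91  97  96  96
  42.0  92  91  88  87  75  81  83  83  85  83  88  85  83  84  87  88  86  88  84  90  88  88  85 113  96  96 103  90  94  95  95
  40.5  91  91  90  85 111 114 111
[... 706 characters left out ...]
5  94  94  94 109 138 223 224  90  94  95  97
  31.5  93  91  89  91 110 108 110 109  94  91  90  93  41  42  44  44  44  43  41  97  93  95  96 111 114 167 223  91  94  95  96
  30.0  93  93  89  89 112 108 109 107  92  93  82  57  43  42  44  44  42  46  43  59  81  93  92 109 112 179 224  97  95  94  94
  28.5  92  92  92  90 106 108 107 105  76  52  40  40  41  43  45  46  45  45  44  45  45  51  73 104 109 105 108  87  96 125 110
  27.0  94  93  90  90  52  46  48  45  42  43  42  40  42  42  42  45  43  42  45  42  44  47  45  50  48  48  49  86 119 164 177
  25.5  94  96  93  93  47  44  44  43  44  44  44  44  43  44  43  44  44  42  43  45  46  47  48  46  46  45  48 153 166 174 174
```

Emit:
jog_arm(motion=[{"dx":0,"dy":-1.2,"dz":10,"turn":0,"jaw":0.3},{"dx":0,"dy":0,"dz":12,"turn":0,"jaw":0.3},{"dx":0,"dy":0,"dz":6,"turn":0,"jaw":0.3},{"dx":0,"dy":0,"dz":0,"turn":0,"jaw":0.3},{"dx":0,"dy":0,"dz":0,"turn":0,"jaw":0.3}])

```text
t: 27.42
tcp_pos: [0.4835, -0.3076, 0.0421]
tool_rot: [[-0.128, 0.992, 0.0], [0.992, 0.128, -0.0], [-0.0, 0.0, -1.0]]
force: [0.4, -0.3, -2.2]
finger_gap: 0.0327
grip_force: 49.9
```

Emit:
jog_arm(motion=[{"dx":0.5,"dy":0.3,"dz":4,"turn":0,"jaw":0.3},{"dx":0,"dy":0,"dz":4,"turn":0,"jaw":0.3},{"dx":0,"dy":0,"dz":0,"turn":0,"jaw":0.3},{"dx":0,"dy":0,"dz":0,"turn":0,"jaw":0.3}])

```text
t: 27.92
tcp_pos: [0.4835, -0.3069, 0.0341]
tool_rot: [[-0.128, 0.992, 0.0], [0.992, 0.128, 0.0], [0.0, 0.0, -1.0]]
force: [-0.0, 0.9, -1.1]
finger_gap: 0.0322
grip_force: 49.9
```

Emit:
jog_arm(motion=[{"dx":0,"dy":0,"dz":4,"turn":0,"jaw":0.3},{"dx":0,"dy":0,"dz":4,"turn":0,"jaw":0.3},{"dx":0,"dy":0,"dz":0,"turn":0,"jaw":0.3},{"dx":0,"dy":0,"dz":0,"turn":0,"jaw":0.3}])

```text
t: 28.42
tcp_pos: [0.4835, -0.3069, 0.026]
tool_rot: [[-0.128, 0.992, -0.0], [0.992, 0.128, 0.0], [0.0, -0.0, -1.0]]
force: [-0.1, 0.2, -1.9]
finger_gap: 0.0328
grip_force: 49.9
```

No contact yet. About 4 mm to go.

Emit:
jog_arm(motion=[{"dx":0,"dy":0,"dz":2,"turn":0,"jaw":0.3},{"dx":0,"dy":0,"dz":1,"turn":0,"jaw":0.3},{"dx":0,"dy":0,"dz":0,"turn":0,"jaw":0.3},{"dx":0,"dy":0,"dz":0,"turn":0,"jaw":0.3}])

```text
t: 28.92
tcp_pos: [0.4835, -0.3069, 0.0231]
tool_rot: [[-0.128, 0.992, 0.0], [0.992, 0.128, -0.0], [-0.0, 0.0, -1.0]]
force: [-0.0, 0.1, -1.5]
finger_gap: 0.0327
grip_force: 49.9
```

Emit:
jog_arm(motion=[{"dx":0,"dy":0,"dz":1,"turn":0,"jaw":0.3},{"dx":0,"dy":0,"dz":0.7,"turn":0,"jaw":0.3},{"dx":0,"dy":0,"dz":0,"turn":0,"jaw":0.3},{"dx":0,"dy":0,"dz":0,"turn":0,"jaw":0.3}])

```text
t: 29.42
tcp_pos: [0.4835, -0.3069, 0.0215]
tool_rot: [[-0.128, 0.992, 0.0], [0.992, 0.128, 0.0], [0.0, 0.0, -1.0]]
force: [0.1, 0.8, -1.5]
finger_gap: 0.0329
grip_force: 50.1
```

Emit:
jog_arm(motion=[{"dx":0,"dy":0,"dz":0.8,"turn":0,"jaw":0.3},{"dx":0,"dy":0,"dz":0,"turn":0,"jaw":0.3},{"dx":0,"dy":0,"dz":0,"turn":0,"jaw":0.3}])

```text
t: 29.8
tcp_pos: [0.4836, -0.3069, 0.0213]
tool_rot: [[-0.128, 0.992, 0.0], [0.992, 0.128, -0.0], [-0.0, 0.0, -1.0]]
force: [-2.1, 1.5, 4.5]
finger_gap: 0.0327
grip_force: 50.6
```

Emit:
jog_arm(motion=[{"dx":0,"dy":0,"dz":0.7,"turn":0,"jaw":0.3},{"dx":0,"dy":0,"dz":0,"turn":0,"jaw":0.3},{"dx":0,"dy":0,"dz":0,"turn":0,"jaw":0.3}])

```text
t: 30.18
tcp_pos: [0.4836, -0.3069, 0.0212]
tool_rot: [[-0.128, 0.992, 0.001], [0.992, 0.128, -0.0], [-0.0, 0.001, -1.0]]
force: [-2.5, 1.4, 10.0]
finger_gap: 0.0326
grip_force: 51.0
```

Seated, with firm contact at the expected height. Release and withdraw, then look.

Emit:
jog_arm(motion=[{"dx":0,"dy":0,"dz":-0.7,"turn":0,"jaw":0.3},{"dx":0,"dy":0,"dz":0,"turn":0,"jaw":0.42},{"dx":0,"dy":0,"dz":0,"turn":0,"jaw":0.48},{"dx":0,"dy":0,"dz":0,"turn":0,"jaw":0.6},{"dx":0,"dy":0,"dz":0,"turn":0,"jaw":0.7},{"dx":0,"dy":0,"dz":0,"turn":0,"jaw":0.7}])

```text
t: 30.92
tcp_pos: [0.4835, -0.3069, 0.0205]
tool_rot: [[-0.128, 0.992, -0.0], [0.992, 0.128, 0.0], [0.0, -0.0, -1.0]]
force: [-0.0, 0.5, 0.2]
finger_gap: 0.0596
grip_force: 0.0
```

Emit:
jog_arm(motion=[{"dx":0,"dy":0,"dz":-8,"turn":0,"jaw":0.7},{"dx":0,"dy":0,"dz":-20,"turn":0,"jaw":0.7},{"dx":0,"dy":0,"dz":-40,"turn":0,"jaw":0.7},{"dx":0,"dy":0,"dz":-40,"turn":0,"jaw":0.7},{"dx":-20,"dy":0,"dz":-40,"turn":0,"jaw":0.7},{"dx":-40,"dy":0,"dz":-10,"turn":0,"jaw":0.7},{"dx":-34,"dy":0,"dz":0,"turn":0,"jaw":0.7},{"dx":0,"dy":0,"dz":0,"turn":0,"jaw":0.7},{"dx":0,"dy":0,"dz":0,"turn":0,"jaw":0.7}])

```text
t: 32.05
tcp_pos: [0.4951, -0.3995, 0.1785]
tool_rot: [[-0.127, 0.992, -0.001], [0.992, 0.127, 0.001], [0.001, -0.0, -1.0]]
force: [-0.2, 0.2, -0.4]
finger_gap: 0.0596
grip_force: 0.0
```

Run:
```python
from h import *
import pickle;w=cam("wrist");t=cam("top");s=r.state();print(s["t"],s["tcp_pos"],s["force"],s["finger_gap"])
im,f=rect(w,(.4839,-.3073,.048),np.radians(7.3),110);G=cv2.cvtColor(im,cv2.COLOR_BGR2HSV)[...,2]
for v in range(20,200,4): print("%6.1f"%((110-v)*.5)," ".join("%3d"%G[v,110+2*x] for x in range(-30,31,2)))
a,_=pickle.load(open("c0.pkl","rb"));d=cv2.absdiff(a["f"],t["f"]).max(2)
for n,p in[("bearing",(.3668,-.1036,.01)),("hex",(.40,-.21,.005)),("box",(.6,-.05,.03)),("purple",(.552,-.054,.03))]:
    u=px(t,p).astype(int);print(n,u,(d[u[1]-10:u[1]+11,u[0]-12:u[0]+13]>50).sum())
```

```text
32.15 [ 0.49531415 -0.39905936  0.17861517] [ 0.27406366  0.10100883 -0.65616697] 0.05981706144867156
  45.0 189 193 189 188 191 189 188 191 189 190 187 187 184 186 146 206 166 175 184 185 184 185 188 186 187 191 190 192 195 193 192
  43.0 188 193 109 102 184 183 181 179 178 184 177 187 179 171 177 192 187 174 175 183 179 181 181 183 180 177 186 105 151 197 194
  41.0 189 190  95 116 241 234 234 234 233 234 235 235 234 234 234 235 234 234 234 235 235 234 234 233 235 235 240 121 139 196 193
  39.0 190 190 140  91 241 235 235 234 236 236 234 236 236 236 236 237 236 237 236 236 237 237 237 237 236 235 241 130 142 194 193
  37.0 191 189 131 110 219 208 208 186 154 142 137 131 133 128 127 129 129 132 130 132 131 135 143 160 196 215 215 137 136 191 190
  35.0 190 190 124 133 237 234 234 221 191 193 189 164  86  91  87  86  88  89  76 150 170 174 171 207 234 234 238 163 133 193 190
  33.0 189 190 118 124 236 232 234 220 189 188 188 185 171 125 173 185 196 181 148 155 171 170 171 204 234 234 236 166 134 193 192
  31.0 189 192 107 134 235 234 234 220 190 191 194 181 153 115 168 195 194 166 12
[... 4268 characters left out ...]
 125 124 117 103 103 104 102 110 113 116 111 113 112 112 133 166 169 166 193 233 233 235 179 130 201 200
 -37.0 104 104  72  66 116 117 114 112 110 104 103 103 101 102 101 102 102 155 160 152 155 156 160 191 209 212 215 151 118 202 200
 -39.0 104 105  73  69 130 130 128 128 130 129 131 131 130 131 131 133 167 235 234 234 233 234 233 232 233 232 235 148  85 180 201
 -41.0  99 104  84  62 125 127 126 123 126 129 125 129 127 124 125 126 200 235 233 234 232 233 233 234 234 234 235 142  77 171 202
 -43.0 103 102  83  54  93  94  95  92  92  96  95  94  96  93  93 100 149 179 175 173 180 184 179 177 175 174 174  78  76 170 199
bearing [301 251] 0
hex [331 241] 84
box [282 182] 0
purple [284 196] 0
```

The roller lies straight, with both journals in their slots and the flanges between the blocks. The bearing, box and purple roller haven't moved, and nothing went near the hex key (the arm's shadow lies there now). Handing in.

```bash
python3 -c "
from rig import r
print(r.finish_job())"
```

```text
the job is handed in; nothing more can be done
None
```

The flanged roller was turned to the window, taken out by its ends, rested in the V-block, regripped round its core and laid in the bracket with both journals in their slots; the job was handed in at about 32 s, result not shown.

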